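# Hang the furnace door leaf and close up the furnace

## Task

The small glassblowing furnace is cold and one leaf of its double door is off, stored in the wire rack. Lift that leaf out, lower it gently onto its two hinge pins (both knuckles fully down on their lugs, not dropped), and swing both leaves gently shut. Leave the spare kiln shelf in the rack and the other things on the bench where they are.

Things in the scene. Friction and masses are not known exactly. Their poses are not given: they have to be found in the camera images.
- furnace: Small furnace fixed to the bench. Dark square front plate 270 wide, from 30 to 270 mm up, with a 150 round mouth in a white 190 square collar 12 proud of it (shut leaves rest on the collar); behind it a 240 drum, 206 long, top 274 up. Origin on the bench under the middle of the plate's front face; +x back along the drum (the door side looks to -x), +y the side of the missing leaf, z up.
- pin_low (a point): Foot of the lower bare hinge pin, on its axis at the top of its lug (85 mm up). Pins are 8 in diameter, upright, 24 tall with round tips, 24 in front of the plate and 115 from the furnace's middle, on lugs 16 wide that stick out of the plate. Both pins of a side share one vertical axis.
- pin_high (a point): Foot of the upper bare hinge pin, on its axis at the top of its lug (195 mm up); the tip is 24 above. Straight above pin_low, so the leaf's lower knuckle cannot come down past this lug: bring the leaf in beside the pins with its knuckles just above the tips, then lower it.
- leaf_mid (a point): Middle of the loose door leaf, half-way up: white board in a steel frame, 22 thick (x), 100 wide (y), 200 tall (z), 0.45 to 0.75 kg, evenly weighted. Local +y: to the hinge edge with the knuckles; -y: to the notched free edge; -x: front, a bar handle reaching 25 out, 75 to 125 above the lower edge. Its plain 28 high steel top rail can be pinched across the 22. It starts upright in the rack.
- knuckle_low (a point): Centre of the lower mouth of the leaf's lower knuckle (tube 28 long, 19 outside, 12 bore), 61 from leaf_mid along leaf +y and 65 lower. Coincides with pin_low when seated; the leaf's lower edge is then 50 mm, its top 250 mm above the bench.
- knuckle_high (a point): Centre of the lower mouth of the leaf's upper knuckle (same tube), 61 from leaf_mid along leaf +y and 45 higher. Coincides with pin_high when seated. The leaf can be hung at any opening from about 20 to 150 degrees and then swings freely on the pins.
- leaf_edge (a point): Middle of the loose leaf's free edge, 50 from leaf_mid along leaf -y. Hung and shut, the leaf's axes are parallel to the furnace's and this point is 24 in front of the plate and 4 from the furnace's middle; the leaf opens clockwise seen from above.
- other_leaf (a joint): Opening of the other leaf (mirror image of the loose one, captive on the pins at the furnace's -y side), rad: 0 = shut, 1.57 = square to the front plate, at most 1.9. It opens anticlockwise seen from above and stays where it is left (friction about 0.03 N m). Front handle as on the loose leaf. Free edge 111 from its hinge axis; panel 22 thick, centred on that axis.
- other_hinge (a point): Point on the other leaf's hinge axis, level with that leaf's lower edge (50 mm up).
- other_top (a point): Middle of the other leaf's top edge (250 mm up), 61 from its hinge axis.
- rack: Fixed storage rack: a 130 x 130 x 10 steel plate with two slots along its local x, 42 to either side of its middle in y. Each slot is 27 wide between wire loops 96 long that reach 75 above the bench. Origin on the bench under its centre. One slot holds the leaf (knuckles towards rack +x), the other a spare kiln shelf; both stand on the plate.
- shelf_mid (a point): Middle of the spare kiln shelf: plain white slab 20 x 110 x 140 tall, no frame, in the other slot (top 150 mm above the bench). Leave it.
- mould_mid (a point): Middle of the optic mould: a fluted aluminium cup, foot 110 in diameter, 110 tall. Leave it.
- jar_mid (a point): Middle of an amber jar with a steel cap, 66 in diameter, 110 tall. Leave it.
- block_mid (a point): Middle of a round wooden block mould, 72 in diameter, 60 tall, with a handle along its local +x that ends 132 from the middle. Leave it.
Not all that is in view belongs to the job. What is shaped like the part that bears leaf_mid but red or yellow is not meant.

How it is judged:
By the outcome, as a careful person would: the job done as asked, in the order asked, and still so for the second after the job is handed in, with the robot touching nothing.
It also fails if it takes over 70 s, if anything falls off the work surface, if the arm or the gripper's body presses on something with over 40 N, if the wrist force passes 120 N, or if a joint passes its speed limit or range.

## Robot

A 6-joint arm with a two-finger parallel gripper is mounted at the origin on the work surface. World frame = base frame: x ahead of the robot, y to its left, z up, the work surface at z = 0. Lengths are in mm, angles in rad, forces in N, time in s.
With the tool pointing down it reaches from about 300 to 875 mm from the base axis. Payload 6.4 kg.
Tool frame: the origin (TCP) lies midway between the tips of the shut fingers; the grasp point (between the pads) lies 19 mm behind it; z points along the fingers, x is the direction in which the jaws open and shut, and the axes are right-handed (so a half turn about z gives the same grasp; the last joint's range is limited). The gripper opens to 88 mm and grips with 3 to 60 N. Pads are 18 mm wide; open, the fingers measure 123 mm over their backs; the gripper's body (75 mm by 187 mm) begins 45 mm behind the grasp point.
Start: joints at [-1.354, 0.181, 1.607, -0, 1.354, -0.206], TCP at [235.949, -524.375, 238.714] pointing down, gripper open.
Joint ranges: [-2.99, 2.99], [-0.89, 2.07], [0.3, 2.58], [-1.14, 4.28], [0, 2.63], [-3.12, 3.12]. Speed limits (rad/s): [2.57, 2.57, 3.01, 3.14, 3.14, 3.14].

## Interface

Orientations are given as a rotation vector (axis times angle).
In Python, from rig import ctrl gives the robot as it stands.
- The arm moves only by the tool send_rows, never from a script. Its argument "series" is a list of rows, each an object of numbers: "jaw": the opening, from 0 (shut) to 1 (fully open); "dx", "dy", "dz": the shift along the tool's x, y, z in cm; "twist": the turn about the tool's z in degrees. A call has 1 to 20 rows; each row shifts and turns the pose as measured when the row begins, along the tool's axes as they then stand; what a row does not reach is not made up. A row lasts 1/10 s, in which the tool goes at most 50 mm and 8.59 degrees, less where a joint would pass 70% of its speed; a pose out of reach is approached as far as the arm can. A call is refused whole if a number of a shift passes 5 or a number of a turn 8.59, either way. A call with a gripper value outside its range is refused whole. The fingers move at their own pace and stop on an object; "force" is the grip in N (left out, the last holds). Time passes only in rows, so rows that do not move let the fingers close. It gives the time, the measured TCP pose, the force and the opening at its end, in the units of the state.
- ctrl.get_state(): the state, without advancing time (a new reading comes with each control period).
- ctrl.grab_frame(name): name is "scene" or "side" or "wrist"; returns a dict with "image" (480x640x3 uint8, red, green, blue), "K" (3x3 intrinsics, pixels), "k1" (the pictures are not rectified: a ray, as slopes to the right and down, at radius r is drawn at 1 + k1 r^2 times it, then the intrinsics apply), "eye" and "attitude" of the camera in the world. Camera axes: x right, y up, looking along -z (the intrinsics and any distortion apply to the point x, -y, -z); pixel columns grow to the right and rows downward; lengths in mm; the calibration is good to about 2 mm. A picture is of the moment at which its call begins. There is no depth.
- ctrl.job_done(): hands the job in, once; it reports no verdict.
Trained networks look in a picture, given as the dict that the camera call returned (one of the last four; its "shot" number tells which), for a name from the list of things; names that differ only in an ending like _2 or _b are one class to them, and where a whole thing is asked for, a point or a joint stands for the part that bears it (a point fixed in the world has none). Each returns a list of dicts, best first, with "confidence" (0 to 1); they miss things now and then, are a little off and sometimes report something else, mostly with a low value. They report only what shows in the picture. A call takes as long as a camera call. They do not tell look-alikes from the thing itself.
- ctrl.look_for(picture, target): "xyz" ([x, y, z] in mm, in the coordinates of the camera as it stood for that picture, good to about 4 mm: the middle of the surface that is visible of it).
The state is a dict: "time_s": time; "joint_positions": joint angles; "joint_velocities": joint speeds; "tau": joint torques, N m; "tcp_pos": TCP position; "tool_rot": TCP orientation; "ft_force": force on the tool from outside, world axes, zero at the start; "moment": the same for the moment, N m; "width": opening from 0.0 (shut) to 1.0 (fully open).
Only numpy, scipy, OpenCV 4.12 (cv2) and the standard library are available. Lean on these libraries where they do the work, as an engineer would, in place of code of your own. Each camera call takes 0.05 s, during which the arm holds its last target. There are 200 camera calls.

## Working session

There is one attempt and no reset: what is moved stays moved. The work goes in short steps, Python scripts to look and compute and a tool call to move; the robot and the scene stay as the last step left them, time stands still between calls to the robot, and variables do not carry over. Pictures are saved under pics/ and viewed, about 8 in all and at most 12, crops included, and the job is handed in when it is done.

Besides the shell and the picture viewer there is one more tool, called after "Request:" as name([rows], argument=value, ...), one row to a line, values as JSON. send_rows: Moves the arm, as the interface text tells. Its arguments: {"type":"object","properties":{"series":{"type":"array"},"force":{"type":"number"}},"required":["series"]}

```bash
ls; mkdir -p pics; cat > h.py <<'E'
import numpy as np, cv2
from rig import ctrl
from scipy.spatial.transform import Rotation as R
def att(f):
    a=np.array(f["attitude"],float)
    return a if a.shape==(3,3) else R.from_rotvec(a).as_matrix()
def grab(n,save=None):
    f=ctrl.grab_frame(n)
    if save: cv2.imwrite("pics/"+save,cv2.cvtColor(f["image"],cv2.COLOR_RGB2BGR))
    return f
def proj(f,p):
    q=att(f).T@(np.array(p,float)-f["eye"]); x,y=q[0]/-q[2],-q[1]/-q[2]
    s=1+f["k1"]*(x*x+y*y); K=np.array(f["K"]); return (K@[x*s,y*s,1])[:2]
def ray(f,uv):
    K=np.array(f["K"]); d=np.linalg.inv(K)@[uv[0],uv[1],1]; x,y=d[:2]; a,b=x,y
    for _ in range(10):
        s=1+f["k1"]*(a*a+b*b); a,b=x/s,y/s
    return np.array(f["eye"]),att(f)@[a,-b,-1]
def atz(f,uv,z):
    e,d=ray(f,uv); return e+d*(z-e[2])/d[2]
def look(f,t,n=3):
    return [(round(r["confidence"],2),np.round(att(f)@np.array(r["xyz"])+f["eye"]).tolist()) for r in ctrl.look_for(f,t)[:n]]
E
python3 - <<'E'
from h import *
for c in ["scene","side","wrist"]:
    f=grab(c,c+"0.png"); print(c,np.round(f["eye"]),f["attitude"],f["k1"])
    for t in ["furnace","pin_low","pin_high","leaf_mid","knuckle_low","knuckle_high","leaf_edge","other_leaf","other_hinge","other_top","rack","shelf_mid","mould_mid","jar_mid","block_mid"]: print(t,look(f,t))
print(ctrl.get_state())
E
```

```text
pics
scene [ 909. -368. 1062.] [0.48866648 0.24199196 0.88196327] -0.11054846098114636
furnace [(0.85, [679.0, 93.0, 234.0]), (0.53, [349.0, 163.0, 55.0])]
pin_low [(0.71, [683.0, 92.0, 237.0])]
pin_high [(0.93, [685.0, 91.0, 234.0]), (0.71, [523.0, -250.0, 182.0])]
leaf_mid [(0.82, [309.0, -304.0, 160.0]), (0.76, [526.0, -254.0, 191.0]), (0.76, [704.0, -195.0, 166.0])]
knuckle_low [(0.97, [524.0, -250.0, 186.0]), (0.91, [309.0, -302.0, 163.0]), (0.86, [706.0, -194.0, 170.0])]
knuckle_high [(0.92, [702.0, -201.0, 173.0]), (0.89, [309.0, -303.0, 166.0]), (0.79, [524.0, -252.0, 187.0])]
leaf_edge [(0.87, [705.0, -196.0, 166.0]), (0.77, [528.0, -246.0, 190.0]), (0.69, [311.0, -300.0, 161.0])]
other_leaf [(0.78, [654.0, -35.0, 189.0])]
other_hinge [(0.71, [686.0, 94.0, 235.0])]
other_top [(0.95, [654.0, -40.0, 194.0]), (0.51, [522.0, -250.0, 184.0])]
rack [(0.94, [517.0, -291.0, 10.0])]
shelf_mid [(0.67, [487.0, -326.0, 139.0]), (0.61, [682.0, 89.0, 236.0])]
mould_mid [(0.91, [401.0, 273.0, 77.0])]
jar_mid [(0.92, [378.0, -151.0, 87.0])]
block_mid [(0.7, [488.0, -322.0, 140.0])]
side [ -
[... 1471 characters left out ...]
 []
jar_mid []
block_mid []
{'time_s': 2.4, 'joint_positions': array([-1.35428674e+00,  1.80790698e-01,  1.60702957e+00, -1.15687948e-05,
        1.35379952e+00, -2.06263399e-01]), 'joint_velocities': array([ 0.00097108, -0.0017941 , -0.00086303, -0.00057408, -0.00023794,
       -0.00026008]), 'tau': array([-1.33540972e-03, -4.33829069e+01, -3.42168975e+01,  7.01254047e-02,
        3.09439958e-02, -2.13663361e-05]), 'tcp_pos': array([ 235.94902099, -524.35915757,  238.70538072]), 'tool_rot': array([-2.63808049e+00,  1.70589163e+00,  4.27794374e-05]), 'ft_force': array([0.2097005 , 0.28495597, 0.45711391]), 'moment': array([-0.03325192, -0.00637339,  0.01908575]), 'width': 0.9974896578185461}
```

View images.

View pics/scene0.png

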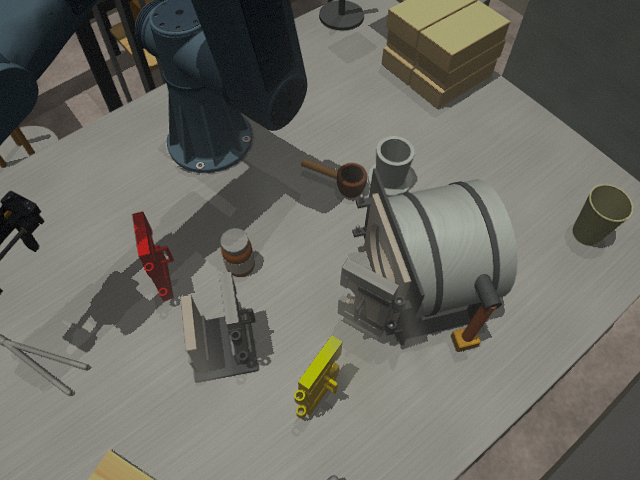

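View pics/side0.png

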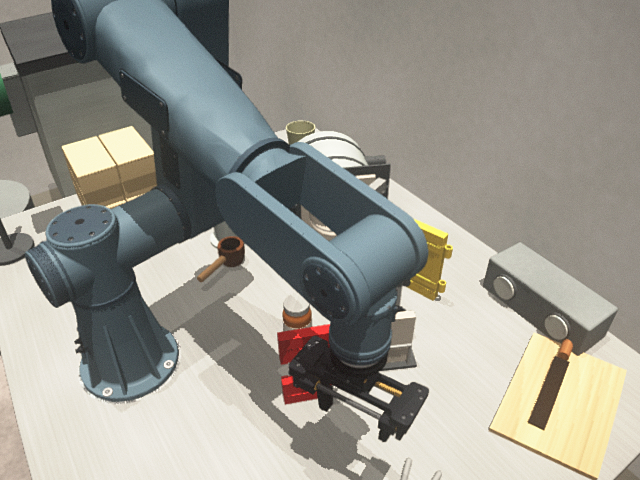

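```bash
python3 - <<'E'
import cv2,numpy as np
a=cv2.imread("pics/scene0.png")
c1=cv2.resize(a[160:360,330:430],(400,600)[:2] if 0 else None,fx=3,fy=3,interpolation=cv2.INTER_CUBIC)
c2=cv2.resize(a[270:390,175:275],None,fx=5,fy=5,interpolation=cv2.INTER_CUBIC)
o=np.hstack([c1,c2]); print(o.shape)
for k in range(0,300,60): cv2.putText(o,str(330+k//3),(k,10),0,.35,(0,255,255))
for k in range(0,600,60): cv2.putText(o,str(160+k//3),(0,k+10),0,.35,(0,255,255)); cv2.putText(o,str(270+k//5),(300,k+10),0,.35,(0,255,0))
for k in range(0,500,100): cv2.putText(o,str(175+k//5),(300+k,10),0,.35,(0,255,0))
cv2.imwrite("pics/c1.png",o)
E
```

```text
(600, 800, 3)
```

View pics/c1.png

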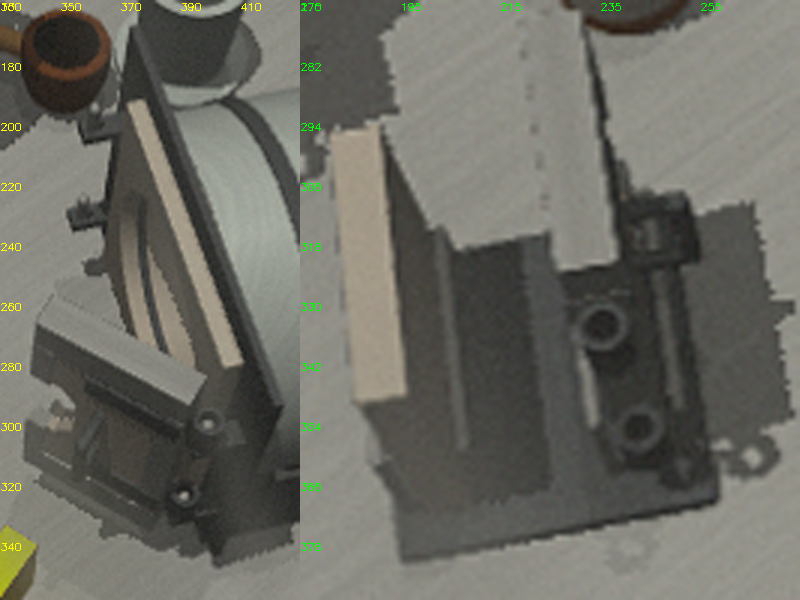

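```bash
python3 - <<'E'
from h import *
f=grab("scene")
P=lambda n,uv,z:print(n,np.round(atz(f,uv,z)[:2],1))
P("pinhi tip",(361.7,195),217);P("pinlo tip",(357.7,228.3),107)
P("plate tl front",(373,170),270);P("plate tr front",(422,296),270)
P("other hi",(399,300.7),221);P("other lo",(391.3,324.7),111)
P("otop hinge-ish corner back",(330+205/3,160+375/3),250);P("otop hinge front",(330+190/3,160+405/3),250)
P("otop free back",(330+52/3,160+292/3),250);P("otop free front",(330+38/3,160+325/3),250)
P("leaf top near L",(225.6,323.6),210);P("leaf top near R",(238.6,322.4),210)
P("kn hi",(235.4,335.4),183);P("kn lo",(243,355.4),73)
P("rack corner L",(175+102/5,270+560/5),10);P("rack corner R",(175+415/5,270+503/5),10)
P("shelf near L",(175+55/5,270+402/5),150);P("shelf near R",(175+105/5,270+398/5),150);P("shelf far L",(175+30/5,270+130/5),150);P("shelf far R",(175+80/5,270+124/5),150)
for p in [(523,-250,210)]: print(proj(f,p))
g=f["image"]; cv2.imwrite("pics/c2.png",cv2.cvtColor(cv2.resize(g[230:350,170:290],None,fx=5,fy=5,interpolation=cv2.INTER_CUBIC),cv2.COLOR_RGB2BGR))
E
```

```text
pinhi tip [490.6  79.8]
pinlo tip [496.   75.1]
plate tl front [486.5 106.1]
plate tr front [730.4  -2.8]
other hi [700.9 -17.6]
other lo [701.4 -17.2]
otop hinge-ish corner back [686.  -10.9]
otop hinge front [694.5 -30.1]
otop free back [591.7 -44.1]
otop free front [603.3 -64.3]
leaf top near L [ 546.6 -274.4]
leaf top near R [ 558.5 -255.5]
kn hi [ 564.  -270.2]
kn lo [ 563.6 -269.4]
rack corner L [ 528.7 -370.8]
rack corner R [ 586.6 -257.5]
shelf near L [ 520.1 -352.8]
shelf near R [ 529.8 -337.7]
shelf far L [ 422.6 -303.6]
shelf far R [ 432.2 -287.2]
[229.71462702 305.56074218]
```

View pics/c2.png

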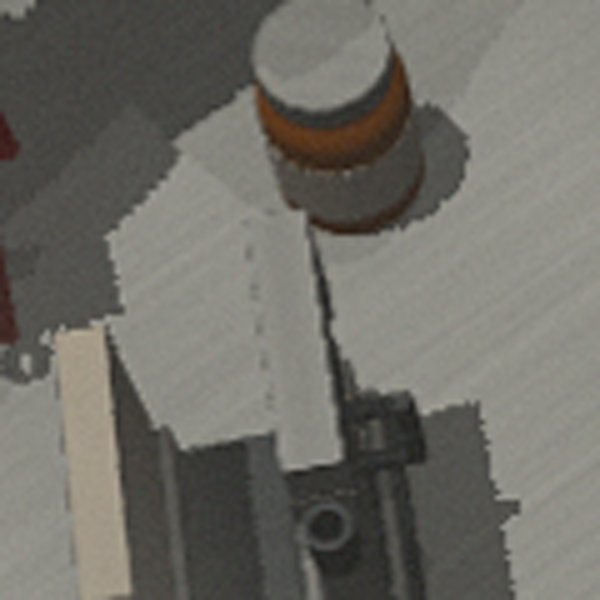

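Request:
send_rows([
  {"twist": 8.55, "dz": -1.5, "jaw": 0.65},
  {"twist": 8.55, "dz": -1.5},
  {"twist": 8.55, "dz": -1.5},
  {"twist": 8.55, "dz": -1.5},
  {"twist": 8.55},
  {"twist": 8.55},
  {"dx": -2.7, "dy": -0.8},
  {"dx": -2.7, "dy": -0.8},
  {"dx": -2.7, "dy": -0.8},
  {"dx": -2.7, "dy": -0.8},
  {"dx": -2.7, "dy": -0.8},
  {"dx": -2.7, "dy": -0.8},
  {"dx": -2.7, "dy": -0.8},
  {"dx": -2.7, "dy": -0.8},
  {"dx": -2.7, "dy": -0.8},
  {"dx": -2.7, "dy": -0.8},
  {"dx": -2.7, "dy": -0.8},
  {"dx": -2.7, "dy": -0.8},
  {"dx": -2.7, "dy": -0.8},
  {"dx": -2.7, "dy": -0.8},
])

```text
schema error: expected keys jaw, dx, dy, dz, twist
```

Request:
send_rows([
  {"dx": 0, "dy": 0, "twist": 8.55, "dz": -1.5, "jaw": 0.65},
  {"dx": 0, "dy": 0, "twist": 8.55, "dz": -1.5, "jaw": 0.65},
  {"dx": 0, "dy": 0, "twist": 8.55, "dz": -1.5, "jaw": 0.65},
  {"dx": 0, "dy": 0, "twist": 8.55, "dz": -1.5, "jaw": 0.65},
  {"dx": 0, "dy": 0, "twist": 8.55, "dz": 0, "jaw": 0.65},
  {"dx": 0, "dy": 0, "twist": 8.55, "dz": 0, "jaw": 0.65},
  {"dx": -2.7, "dy": -0.8, "dz": 0, "twist": 0, "jaw": 0.65},
  {"dx": -2.7, "dy": -0.8, "dz": 0, "twist": 0, "jaw": 0.65},
  {"dx": -2.7, "dy": -0.8, "dz": 0, "twist": 0, "jaw": 0.65},
  {"dx": -2.7, "dy": -0.8, "dz": 0, "twist": 0, "jaw": 0.65},
  {"dx": -2.7, "dy": -0.8, "dz": 0, "twist": 0, "jaw": 0.65},
  {"dx": -2.7, "dy": -0.8, "dz": 0, "twist": 0, "jaw": 0.65},
  {"dx": -2.7, "dy": -0.8, "dz": 0, "twist": 0, "jaw": 0.65},
  {"dx": -2.7, "dy": -0.8, "dz": 0, "twist": 0, "jaw": 0.65},
  {"dx": -2.7, "dy": -0.8, "dz": 0, "twist": 0, "jaw": 0.65},
  {"dx": -2.7, "dy": -0.8, "dz": 0, "twist": 0, "jaw": 0.65},
  {"dx": -2.7, "dy": -0.8, "dz": 0, "twist": 0, "jaw": 0.65},
  {"dx": -2.7, "dy": -0.8, "dz": 0, "twist": 0, "jaw": 0.65},
  {"dx": -2.7, "dy": -0.8, "dz": 0, "twist": 0, "jaw": 0.65},
  {"dx": -2.7, "dy": -0.8, "dz": 0, "twist": 0, "jaw": 0.65},
])

```text
time_s: 4.45
tcp_pos: [520.2, -234.9, 301.6]
tool_rot: [1.61, -2.698, 0.003]
ft_force: [0.2, 0.1, 0.2]
width: 0.65
```

```bash
cat >> h.py <<'E'
def st():
    s=ctrl.get_state(); r=R.from_rotvec(s["tool_rot"]).as_matrix()
    yaw=np.degrees(np.arctan2(r[1,0],r[0,0]))
    print("t %.2f tcp %s yaw %.1f tilt %.2f F %s M %s w %.1fmm q6 %.2f"%(s["time_s"],np.round(s["tcp_pos"],1),yaw,np.degrees(np.arccos(-r[2,2])),np.round(s["ft_force"],1),np.round(s["moment"],2),s["width"]*88,s["joint_positions"][5]))
    return np.array(s["tcp_pos"]),r,yaw
def go(target,yaw):
    p,r,y=st(); print("delta cm",np.round(r.T@(np.array(target)-p)/10,2),"twist",round((y-yaw+180)%360-180,1))
E
python3 - <<'E'
from h import *
f=grab("wrist","w1.png"); print(np.round(f["eye"]))
print(look(f,"leaf_mid"),look(f,"knuckle_high"))
go((510,-242,300),-117)
m=np.array([510,-242]);y=np.array([.891,-.454]);x=np.array([-.454,-.891])
im=cv2.cvtColor(f["image"],cv2.COLOR_RGB2BGR)
q=[proj(f,[*(m+a*x+b*y),210]) for a,b in [(-11,-50),(11,-50),(11,50),(-11,50)]]
cv2.polylines(im,[np.int32(np.round(q))],True,(0,0,255)); cv2.imwrite("pics/w1b.png",im); print(np.round(q))
E
```

```text
[ 592. -274.  448.]
[(0.88, [518.0, -246.0, 213.0]), (0.72, [683.0, -181.0, 166.0]), (0.67, [329.0, -305.0, 65.0])] [(0.92, [688.0, -182.0, 165.0]), (0.7, [520.0, -254.0, 210.0]), (0.69, [334.0, -309.0, 63.0])]
t 4.60 tcp [ 520.1 -234.8  301.4] yaw -118.2 tilt 0.11 F [ 0.9 -0.6  0.3] M [ 0.07  0.06 -0.02] w 57.3mm q6 1.43
delta cm [1.11 0.55 0.14] twist -1.2
[[326. 319.]
 [359. 318.]
 [360. 169.]
 [322. 169.]]
```

View pics/w1b.png

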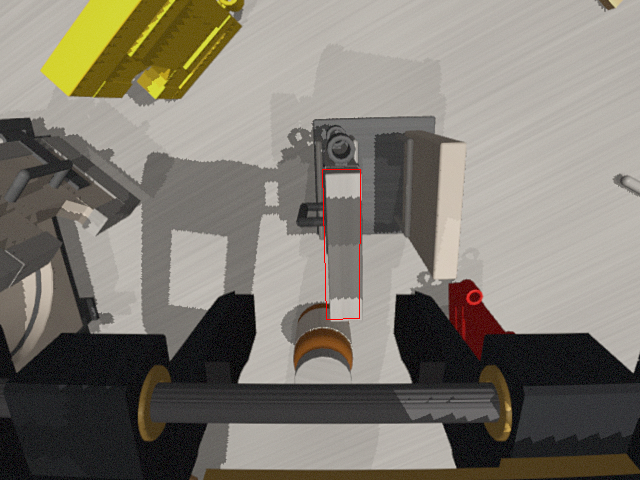

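Request:
send_rows([
  {"dx": 0.6, "dy": 0.3, "dz": 0, "twist": -1.2, "jaw": 0.65},
  {"dx": 0.5, "dy": 0.25, "dz": 1, "twist": 0, "jaw": 0.65},
  {"dx": 0, "dy": 0, "dz": 2.5, "twist": 0, "jaw": 0.65},
  {"dx": 0, "dy": 0, "dz": 2.5, "twist": 0, "jaw": 0.65},
  {"dx": 0, "dy": 0, "dz": 2.5, "twist": 0, "jaw": 0.65},
  {"dx": 0, "dy": 0, "dz": 2, "twist": 0, "jaw": 0.65},
  {"dx": 0, "dy": 0, "dz": 1, "twist": 0, "jaw": 0.65},
  {"dx": 0, "dy": 0, "dz": 0.9, "twist": 0, "jaw": 0.65},
  {"dx": 0, "dy": 0, "dz": 0, "twist": 0, "jaw": 0.65},
])

```text
time_s: 5.5
tcp_pos: [503.3, -249.6, 170.2]
tool_rot: [1.625, -2.685, 0.004]
ft_force: [-1.1, -0.0, 0.6]
width: 0.65
```

```bash
python3 - <<'E'
from h import *
go((510,-242,177),-117)
E
```

```text
t 5.50 tcp [ 503.3 -249.6  170.2] yaw -117.6 tilt 0.26 F [-1.1 -0.   0.6] M [ 0.06 -0.   -0.  ] w 57.2mm q6 1.39
delta cm [-0.98 -0.24 -0.68] twist -0.6
```

Request:
send_rows([
  {"dx": -0.5, "dy": -0.15, "dz": -0.35, "twist": -0.6, "jaw": 0.65},
  {"dx": -0.45, "dy": -0.1, "dz": -0.3, "twist": 0, "jaw": 0.65},
  {"dx": 0, "dy": 0, "dz": 0, "twist": 0, "jaw": 0.65},
  {"dx": 0, "dy": 0, "dz": 0, "twist": 0, "jaw": 0.65},
])

```text
time_s: 5.9
tcp_pos: [512.1, -243.0, 180.6]
tool_rot: [1.641, -2.677, 0.013]
ft_force: [0.1, -0.8, 0.3]
width: 0.653
```

```bash
python3 - <<'E'
from h import *
go((510,-242,177),-117)
E
```

```text
t 5.90 tcp [ 512.1 -243.   180.6] yaw -117.0 tilt 0.47 F [ 0.1 -0.8  0.3] M [-0.    0.04 -0.03] w 57.5mm q6 1.39
delta cm [0.   0.24 0.36] twist 0.0
```

Request:
send_rows([
  {"dx": 0, "dy": 0.1, "dz": 0.25, "twist": 0, "jaw": 0.65},
  {"dx": 0, "dy": 0, "dz": 0, "twist": 0, "jaw": 0.65},
  {"dx": 0, "dy": 0, "dz": 0, "twist": 0, "jaw": 0},
  {"dx": 0, "dy": 0, "dz": 0, "twist": 0, "jaw": 0},
  {"dx": 0, "dy": 0, "dz": 0, "twist": 0, "jaw": 0},
  {"dx": 0, "dy": 0, "dz": 0, "twist": 0, "jaw": 0},
  {"dx": 0, "dy": 0, "dz": 0, "twist": 0, "jaw": 0},
  {"dx": 0, "dy": 0, "dz": 0, "twist": 0, "jaw": 0},
  {"dx": 0, "dy": 0, "dz": 0, "twist": 0, "jaw": 0},
  {"dx": 0, "dy": 0, "dz": 0, "twist": 0, "jaw": 0},
], force=35)

```text
time_s: 6.9
tcp_pos: [511.4, -242.8, 178.7]
tool_rot: [1.642, -2.677, 0.015]
ft_force: [-0.6, -0.5, 0.2]
width: 0.245
```

```bash
python3 - <<'E'
from h import *
st()
E
```

```text
t 6.90 tcp [ 511.4 -242.8  178.7] yaw -117.0 tilt 0.55 F [-0.6 -0.5  0.2] M [0.04 0.05 0.04] w 21.6mm q6 1.39
```

Request:
send_rows([
  {"dx": 0, "dy": 0, "dz": -0.5, "twist": 0, "jaw": 0},
  {"dx": 0, "dy": 0, "dz": -1, "twist": 0, "jaw": 0},
  {"dx": 0, "dy": 0, "dz": -1.5, "twist": 0, "jaw": 0},
  {"dx": 0, "dy": 0, "dz": -2, "twist": 0, "jaw": 0},
  {"dx": 0, "dy": 0, "dz": -2, "twist": 0, "jaw": 0},
  {"dx": 0, "dy": 0, "dz": -2, "twist": 0, "jaw": 0},
  {"dx": 0, "dy": 0, "dz": -2, "twist": 0, "jaw": 0},
  {"dx": 0, "dy": 0, "dz": -2, "twist": 0, "jaw": 0},
  {"dx": 0, "dy": 0, "dz": -1.5, "twist": 0, "jaw": 0},
  {"dx": 0, "dy": 0, "dz": -1, "twist": 0, "jaw": 0},
  {"dx": 0, "dy": 0, "dz": 0, "twist": 0, "jaw": 0},
])

```text
time_s: 8.0
tcp_pos: [507.8, -238.5, 338.8]
tool_rot: [1.64, -2.674, -0.004]
ft_force: [-0.3, -0.6, -4.6]
width: 0.245
```

```bash
python3 - <<'E'
from h import *
go((511,-242,335),-34)
E
```

```text
t 8.00 tcp [ 507.8 -238.5  338.8] yaw -116.9 tilt 0.32 F [-0.3 -0.6 -4.6] M [ 0.06  0.   -0.06] w 21.6mm q6 1.39
delta cm [ 0.16 -0.44  0.38] twist -82.9
```

Request:
send_rows([
  {"dx": 0, "dy": 0, "dz": 0, "twist": -4, "jaw": 0},
  {"dx": 0, "dy": 0, "dz": 0, "twist": -7, "jaw": 0},
  {"dx": 0, "dy": 0, "dz": 0, "twist": -8, "jaw": 0},
  {"dx": 0, "dy": 0, "dz": 0, "twist": -8, "jaw": 0},
  {"dx": 0, "dy": 0, "dz": 0, "twist": -8, "jaw": 0},
  {"dx": 0, "dy": 0, "dz": 0, "twist": -8, "jaw": 0},
  {"dx": 0, "dy": 0, "dz": 0, "twist": -8, "jaw": 0},
  {"dx": 0, "dy": 0, "dz": 0, "twist": -8, "jaw": 0},
  {"dx": 0, "dy": 0, "dz": 0, "twist": -8, "jaw": 0},
  {"dx": 0, "dy": 0, "dz": 0, "twist": -7, "jaw": 0},
  {"dx": 0, "dy": 0, "dz": 0, "twist": -5, "jaw": 0},
  {"dx": 0, "dy": 0, "dz": 0, "twist": -3, "jaw": 0},
  {"dx": 0, "dy": 0, "dz": 0, "twist": 0, "jaw": 0},
])

```text
time_s: 9.3
tcp_pos: [502.4, -234.4, 323.8]
tool_rot: [-3.016, 0.851, 0.044]
ft_force: [0.5, -0.1, -5.0]
width: 0.245
```

```bash
python3 - <<'E'
from h import *
go((430,-14,300),-34)
E
```

```text
t 9.30 tcp [ 502.4 -234.4  323.8] yaw -31.5 tilt 1.67 F [ 0.5 -0.1 -5. ] M [-0.01 -0.09  0.08] w 21.6mm q6 -0.10
delta cm [-17.62 -15.01   2.88] twist 2.5
```

Request:
send_rows([
  {"dx": -0.5, "dy": -0.4, "dz": 0, "twist": 1, "jaw": 0},
  {"dx": -1.0, "dy": -0.8, "dz": 0, "twist": 0, "jaw": 0},
  {"dx": -1.5, "dy": -1.25, "dz": 0, "twist": 0, "jaw": 0},
  {"dx": -1.5, "dy": -1.25, "dz": 0, "twist": 0, "jaw": 0},
  {"dx": -1.5, "dy": -1.25, "dz": 0, "twist": 0, "jaw": 0},
  {"dx": -1.5, "dy": -1.25, "dz": 0, "twist": 0, "jaw": 0},
  {"dx": -1.5, "dy": -1.25, "dz": 0, "twist": 0, "jaw": 0},
  {"dx": -1.5, "dy": -1.25, "dz": 0, "twist": 0, "jaw": 0},
  {"dx": -1.5, "dy": -1.25, "dz": 0, "twist": 0, "jaw": 0},
  {"dx": -1.5, "dy": -1.25, "dz": 0, "twist": 0, "jaw": 0},
  {"dx": -1.5, "dy": -1.25, "dz": 0, "twist": 0, "jaw": 0},
  {"dx": -1.0, "dy": -0.8, "dz": 0, "twist": 0, "jaw": 0},
  {"dx": -0.5, "dy": -0.4, "dz": 0, "twist": 0, "jaw": 0},
  {"dx": 0, "dy": 0, "dz": 0, "twist": 0, "jaw": 0},
  {"dx": 0, "dy": 0, "dz": 0, "twist": 0, "jaw": 0},
])

```text
time_s: 10.8
tcp_pos: [429.3, -10.1, 328.9]
tool_rot: [-3.006, 0.882, 0.041]
ft_force: [-0.2, -0.4, -5.4]
width: 0.248
```

```bash
python3 - <<'E'
from h import *
go((430,-14,260),-34)
p,r,y=st(); print(np.round(np.degrees(r[:,2]),2))
E
```

```text
t 10.80 tcp [429.3 -10.1 328.9] yaw -32.7 tilt 1.59 F [-0.2 -0.4 -5.4] M [-0.12 -0.01 -0.03] w 21.8mm q6 0.26
delta cm [0.46 0.29 6.88] twist 1.3
t 10.80 tcp [429.3 -10.1 328.9] yaw -32.7 tilt 1.59 F [-0.2 -0.4 -5.4] M [-0.12 -0.01 -0.03] w 21.8mm q6 0.26
[ -1.31   0.89 -57.27]
```

Request:
send_rows([
  {"dx": 0, "dy": 0, "dz": 0.7, "twist": 0, "jaw": 0},
  {"dx": 0, "dy": 0, "dz": 1, "twist": 0, "jaw": 0},
  {"dx": 0, "dy": 0, "dz": 1, "twist": 0, "jaw": 0},
  {"dx": 0, "dy": 0, "dz": 1, "twist": 0, "jaw": 0},
  {"dx": 0, "dy": 0, "dz": 1, "twist": 0, "jaw": 0},
  {"dx": 0, "dy": 0, "dz": 0.8, "twist": 0, "jaw": 0},
  {"dx": 0, "dy": 0, "dz": 0.5, "twist": 0, "jaw": 0},
  {"dx": 0, "dy": 0, "dz": 0, "twist": 0, "jaw": 0},
  {"dx": 0, "dy": 0, "dz": 0, "twist": 0, "jaw": 0},
])

```text
time_s: 11.7
tcp_pos: [427.4, -11.2, 261.3]
tool_rot: [-3.005, 0.888, 0.048]
ft_force: [0.0, -0.1, -4.5]
width: 0.246
```

```bash
cat >> h.py <<'E'
_st=st
def st():
    p,r,y=_st(); print("toolz lean deg (world xy)",np.round(np.degrees(r[:2,2]),2)); return p,r,y
E
python3 - <<'E'
from h import *
go((430,-14,260),-34)
s=ctrl.get_state();print(s["joint_positions"],s["tau"])
E
```

```text
t 11.70 tcp [427.4 -11.2 261.3] yaw -32.9 tilt 1.81 F [ 0.  -0.1 -4.5] M [-0.06 -0.11  0.01] w 21.6mm q6 0.26
toolz lean deg (world xy) [-1.55  0.93]
delta cm [0.38 0.09 0.11] twist 1.1
[-0.31084447 -0.16530038  1.90961889  0.00725555  1.42809422  0.26272984] [-6.45782638e-03 -2.77785319e+01 -3.63704646e+01  1.32554392e-01
  1.90503448e-01 -3.42665560e-03]
```

Request:
send_rows([
  {"dx": 0, "dy": 0, "dz": -0.5, "twist": 4, "jaw": 0},
  {"dx": 0, "dy": 0, "dz": 0, "twist": 8, "jaw": 0},
  {"dx": 0, "dy": 0, "dz": 0, "twist": 8, "jaw": 0},
  {"dx": 0, "dy": 0, "dz": 0, "twist": 4, "jaw": 0},
  {"dx": 0, "dy": 0, "dz": 0, "twist": 0, "jaw": 0},
])

```text
time_s: 12.2
tcp_pos: [429.1, -11.6, 269.2]
tool_rot: [-2.748, 1.518, 0.042]
ft_force: [0.5, -0.0, -4.9]
width: 0.247
```

```bash
python3 - <<'E'
from h import *
go((430,-14,260),-34)
E
```

```text
t 12.20 tcp [429.1 -11.6 269.2] yaw -57.8 tilt 1.52 F [ 0.5 -0.  -4.9] M [-0.   -0.04  0.01] w 21.8mm q6 0.70
toolz lean deg (world xy) [-1.27  0.84]
delta cm [0.27 0.04 0.92] twist -23.8
```

Request:
send_rows([
  {"dx": 0, "dy": 0, "dz": -2.5, "twist": -4, "jaw": 0},
  {"dx": 0, "dy": 0, "dz": -2.5, "twist": -4, "jaw": 0},
  {"dx": 0, "dy": 0, "dz": -2.5, "twist": -4, "jaw": 0},
  {"dx": 0, "dy": 0, "dz": -2.5, "twist": -4, "jaw": 0},
  {"dx": 0, "dy": 0, "dz": 0, "twist": 0, "jaw": 0},
])

```text
time_s: 12.7
tcp_pos: [431.4, -13.0, 373.6]
tool_rot: [-2.941, 1.087, 0.039]
ft_force: [0.6, 0.9, -4.5]
width: 0.246
```

```bash
python3 - <<'E'
from h import *
go((430,-14,260),-34)
E
```

```text
t 12.70 tcp [431.4 -13.  373.6] yaw -40.6 tilt 1.47 F [ 0.6  0.9 -4.5] M [-0.05 -0.16  0.04] w 21.7mm q6 0.40
toolz lean deg (world xy) [-1.22  0.82]
delta cm [ 0.25  0.13 11.35] twist -6.6
```

Request:
send_rows([
  {"dx": 0, "dy": 0, "dz": -0.5, "twist": -3, "jaw": 0},
  {"dx": 0, "dy": 0, "dz": 0.5, "twist": -3, "jaw": 0},
  {"dx": 0, "dy": 0, "dz": -0.5, "twist": 0, "jaw": 0},
  {"dx": 0, "dy": 0, "dz": 0.5, "twist": 0, "jaw": 0},
  {"dx": 0, "dy": 0, "dz": -0.5, "twist": 0, "jaw": 0},
  {"dx": 0, "dy": 0, "dz": 0.5, "twist": 0, "jaw": 0},
  {"dx": 0, "dy": 0, "dz": 0, "twist": 0, "jaw": 0},
])

```text
time_s: 13.4
tcp_pos: [430.5, -12.6, 369.7]
tool_rot: [-2.991, 0.934, 0.043]
ft_force: [-1.2, 0.3, -3.7]
width: 0.249
```

```bash
python3 - <<'E'
from h import *
go((430,-14,260),-34)
E
```

```text
t 13.40 tcp [430.5 -12.6 369.7] yaw -34.7 tilt 1.63 F [-1.2  0.3 -3.7] M [-0.06 -0.03  0.05] w 21.9mm q6 0.29
toolz lean deg (world xy) [-1.38  0.87]
delta cm [ 0.35  0.13 10.96] twist -0.7
```

Request:
send_rows([
  {"dx": 0, "dy": 0, "dz": 2.5, "twist": 0, "jaw": 0},
  {"dx": 0, "dy": 0, "dz": 2.5, "twist": 0, "jaw": 0},
  {"dx": 0, "dy": 0, "dz": 2.5, "twist": 0, "jaw": 0},
  {"dx": 0, "dy": 0, "dz": 2, "twist": 0, "jaw": 0},
  {"dx": 0, "dy": 0, "dz": 1, "twist": 0, "jaw": 0},
  {"dx": 0, "dy": 0, "dz": 0, "twist": 0, "jaw": 0},
  {"dx": 0, "dy": 0, "dz": 0, "twist": 0, "jaw": 0},
])

```text
time_s: 14.1
tcp_pos: [429.0, -11.3, 262.4]
tool_rot: [-2.991, 0.937, 0.038]
ft_force: [0.8, -0.0, -5.1]
width: 0.252
```

```bash
python3 - <<'E'
from h import *
go((430,-14,260),-34)
f=grab("wrist","w2.png")
# predicted pin tips
im=cv2.cvtColor(f["image"],cv2.COLOR_RGB2BGR)
for z in (219,109):
    u=proj(f,(492,77.5,z)); print(z,np.round(u,1)); cv2.drawMarker(im,tuple(int(v) for v in np.round(u)),(0,0,255),0,12)
cv2.imwrite("pics/w2b.png",im)
E
```

```text
t 14.10 tcp [429.  -11.3 262.4] yaw -34.8 tilt 1.45 F [ 0.8 -0.  -5.1] M [-0.04 -0.1   0.01] w 22.2mm q6 0.30
toolz lean deg (world xy) [-1.19  0.82]
delta cm [0.24 0.17 0.23] twist -0.8
219 [331.3  39. ]
109 [332.9  63.3]
```

View pics/w2b.png

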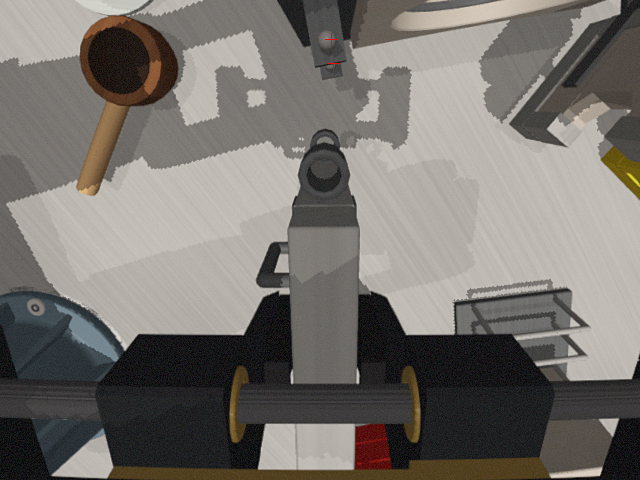

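```bash
python3 - <<'E'
import cv2,numpy as np
a=cv2.imread("pics/w2.png")
c=[cv2.resize(a[y:y+90,290:360],(420,540),interpolation=cv2.INTER_CUBIC) for y in (5,120)]
o=np.hstack(c)[:, :800]
o=np.hstack([c[0][:,:400],c[1][:,:400]])
o=cv2.convertScaleAbs(o,alpha=1.6,beta=10)
for k in range(0,400,60):
    for b in (0,400): cv2.putText(o,str(290+k//6),(b+k,10),0,.35,(0,0,255))
for k in range(0,540,60):
    cv2.putText(o,str(5+k//6),(0,k+10),0,.35,(0,0,255));cv2.putText(o,str(120+k//6),(400,k+10),0,.35,(0,0,255))
cv2.imwrite("pics/c3.png",o)
E
```

```text
(no output)
```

View pics/c3.png

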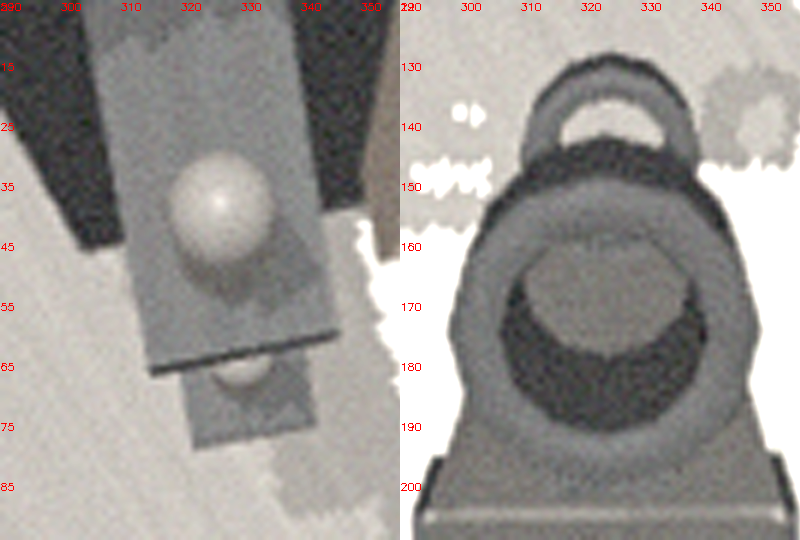

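```bash
python3 - <<'E'
from h import *
f=grab("wrist"); p,r,y=st()
A=atz(f,(323.8,175.3),266.7);B=atz(f,(325,145.3),156.7)
C=atz(f,(326.7,39.2),217);D=atz(f,(330.5,63.5),107)
for n,q in zip(("knhi top","knlo top","pinhi","pinlo"),(A,B,C,D)): print(n,np.round(q,1),"tool",np.round(r.T@(q-p),1))
L=r@np.array([0,-61,0]); print("expected from tcp: knhi",np.round(p+L+r@[0,0,-(31.3-27)],1))
print(f["eye"])
E
```

```text
t 14.20 tcp [429.3 -11.4 262.8] yaw -34.8 tilt 1.39 F [ 0.1  0.5 -4.2] M [-0.07 -0.1   0.  ] w 21.3mm q6 0.30
toolz lean deg (world xy) [-1.14  0.8 ]
knhi top [461.3  36.6 266.7] tool [ -1.2 -57.6  -3.9]
knlo top [459.2  37.6 156.7] tool [ -0.8 -57.3 106.1]
pinhi [490.6  78.8 217. ] tool [  -0.  -109.1   45.8]
pinlo [490.8  78.4 107. ] tool [   3.1 -108.9  155.7]
expected from tcp: knhi [464.2  38.7 267.1]
[478.34779928  54.36370122 408.39287396]
```

Request:
send_rows([
  {"dx": 0, "dy": -0.5, "dz": 0, "twist": 0, "jaw": 0},
  {"dx": 0.05, "dy": -0.8, "dz": 0, "twist": 0, "jaw": 0},
  {"dx": 0.05, "dy": -0.8, "dz": 0, "twist": 0, "jaw": 0},
  {"dx": 0.05, "dy": -0.8, "dz": 0, "twist": 0, "jaw": 0},
  {"dx": 0.05, "dy": -0.8, "dz": 0, "twist": 0, "jaw": 0},
  {"dx": 0, "dy": -0.7, "dz": 0, "twist": 0, "jaw": 0},
  {"dx": 0, "dy": -0.4, "dz": 0, "twist": 0, "jaw": 0},
  {"dx": 0, "dy": -0.2, "dz": 0, "twist": 0, "jaw": 0},
  {"dx": 0, "dy": 0, "dz": 0, "twist": 0, "jaw": 0},
  {"dx": 0, "dy": 0, "dz": 0, "twist": 0, "jaw": 0},
])

```text
time_s: 15.2
tcp_pos: [463.5, 31.4, 265.5]
tool_rot: [-2.994, 0.936, 0.03]
ft_force: [-1.3, -0.9, -4.4]
width: 0.244
```

```bash
cat >> h.py <<'E'
PIN=np.array([490.7,78.6])
def kn(p,r):
    up=p+r@np.array([-1.2,-57.6,-3.9+28]); lo=p+r@np.array([-0.8,-57.3,106.1+28])
    e1=PIN-up[:2]; e2=PIN-lo[:2]; m=(e1+e2)/2
    print("mouth hi",np.round(up,1),"lo",np.round(lo,1),"err hi",np.round(e1,1),"lo",np.round(e2,1),"move tool mm",np.round(r.T@[*m,0],1))
E
python3 - <<'E'
from h import *
p,r,y=st(); kn(p,r)
E
```

```text
t 15.20 tcp [463.5  31.4 265.5] yaw -34.7 tilt 1.12 F [-1.3 -0.9 -4.4] M [-0.41  0.09  0.  ] w 21.5mm q6 0.41
toolz lean deg (world xy) [-0.96  0.57]
mouth hi [495.   79.6 241.4] lo [493.3  80.2 131.4] err hi [-4.3 -1. ] lo [-2.6 -1.6] move tool mm [-2.1  3.1  0. ]
```

Request:
send_rows([
  {"dx": -0.1, "dy": 0.15, "dz": 0, "twist": 0, "jaw": 0},
  {"dx": -0.1, "dy": 0.15, "dz": 0, "twist": 0, "jaw": 0},
  {"dx": 0, "dy": 0, "dz": 0, "twist": 0, "jaw": 0},
  {"dx": 0, "dy": 0, "dz": 0, "twist": 0, "jaw": 0},
])

```text
time_s: 15.6
tcp_pos: [459.9, 30.3, 265.4]
tool_rot: [-2.991, 0.937, 0.029]
ft_force: [-0.3, -0.4, -4.8]
width: 0.245
```

```bash
python3 - <<'E'
from h import *
f=grab("wrist","w3.png")
p,r,y=st(); kn(p,r)
im=cv2.cvtColor(f["image"],cv2.COLOR_RGB2BGR)[120:220,270:390]
cv2.imwrite("pics/w3b.png",cv2.convertScaleAbs(cv2.resize(im,None,fx=6,fy=6,interpolation=cv2.INTER_CUBIC),alpha=1.6,beta=10))
E
```

```text
t 15.65 tcp [459.9  30.3 265.4] yaw -34.8 tilt 1.14 F [ 0.5 -0.5 -4.1] M [-0.07 -0.03  0.01] w 22.1mm q6 0.41
toolz lean deg (world xy) [-0.9  0.7]
mouth hi [491.4  78.6 241.4] lo [489.8  79.4 131.4] err hi [-0.7  0. ] lo [ 0.9 -0.8] move tool mm [ 0.3  0.3 -0. ]
```

View pics/w3b.png

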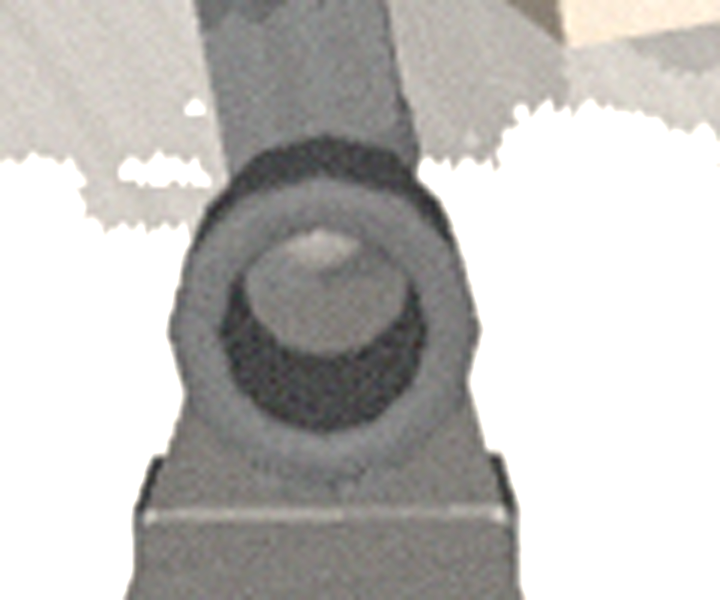

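Request:
send_rows([
  {"dx": 0.02, "dy": 0.03, "dz": 0.3, "twist": 0, "jaw": 0},
  {"dx": 0, "dy": 0, "dz": 0.5, "twist": 0, "jaw": 0},
  {"dx": 0, "dy": 0, "dz": 0.5, "twist": 0, "jaw": 0},
  {"dx": 0, "dy": 0, "dz": 0.3, "twist": 0, "jaw": 0},
  {"dx": 0, "dy": 0, "dz": 0, "twist": 0, "jaw": 0},
  {"dx": 0, "dy": 0, "dz": 0, "twist": 0, "jaw": 0},
])

```text
time_s: 16.25
tcp_pos: [459.4, 30.3, 247.4]
tool_rot: [-2.991, 0.937, 0.031]
ft_force: [-0.5, -0.5, -4.8]
width: 0.244
```

```bash
python3 - <<'E'
from h import *
p,r,y=st(); kn(p,r)
E
```

```text
t 16.25 tcp [459.4  30.3 247.4] yaw -34.8 tilt 1.20 F [-0.5 -0.5 -4.8] M [-0.06 -0.05  0.02] w 21.5mm q6 0.41
toolz lean deg (world xy) [-0.95  0.73]
mouth hi [490.9  78.6 223.4] lo [489.2  79.5 113.4] err hi [-0.2  0. ] lo [ 1.5 -0.9] move tool mm [ 0.8 -0.  -0. ]
```

Shift +0.8 mm in x and start onto the tips.

Request:
send_rows([
  {"dx": 0.07, "dy": 0, "dz": 0.2, "twist": 0, "jaw": 0},
  {"dx": 0, "dy": 0, "dz": 0.3, "twist": 0, "jaw": 0},
  {"dx": 0, "dy": 0, "dz": 0.3, "twist": 0, "jaw": 0},
  {"dx": 0, "dy": 0, "dz": 0.3, "twist": 0, "jaw": 0},
  {"dx": 0, "dy": 0, "dz": 0.2, "twist": 0, "jaw": 0},
])

```text
time_s: 16.75
tcp_pos: [460.2, 30.0, 233.9]
tool_rot: [-2.991, 0.937, 0.029]
ft_force: [-0.3, -0.0, -5.4]
width: 0.247
```

```bash
python3 - <<'E'
from h import *
p,r,y=st(); kn(p,r)
E
```

```text
t 16.75 tcp [460.2  30.  233.9] yaw -34.8 tilt 1.14 F [-0.3 -0.  -5.4] M [-0.01 -0.08 -0.03] w 21.7mm q6 0.41
toolz lean deg (world xy) [-0.88  0.72]
mouth hi [491.7  78.2 209.9] lo [490.2  79.1  99.9] err hi [-1.   0.4] lo [ 0.5 -0.5] move tool mm [-0.2  0.2  0. ]
```

Request:
send_rows([
  {"dx": 0, "dy": 0, "dz": 0.25, "twist": 0, "jaw": 0},
  {"dx": 0, "dy": 0, "dz": 0.25, "twist": 0, "jaw": 0},
  {"dx": 0, "dy": 0, "dz": 0.25, "twist": 0, "jaw": 0},
  {"dx": 0, "dy": 0, "dz": 0.2, "twist": 0, "jaw": 0},
  {"dx": 0, "dy": 0, "dz": 0.15, "twist": 0, "jaw": 0},
  {"dx": 0, "dy": 0, "dz": 0.1, "twist": 0, "jaw": 0},
])

```text
time_s: 17.35
tcp_pos: [459.9, 30.2, 220.5]
tool_rot: [-2.991, 0.937, 0.03]
ft_force: [-0.8, 0.1, -4.5]
width: 0.245
```

```bash
python3 - <<'E'
from h import *
p,r,y=st(); kn(p,r)
E
```

```text
t 17.35 tcp [459.9  30.2 220.5] yaw -34.8 tilt 1.16 F [-0.8  0.1 -4.5] M [-0.03 -0.02  0.03] w 21.5mm q6 0.41
toolz lean deg (world xy) [-0.9   0.72]
mouth hi [491.4  78.4 196.5] lo [489.8  79.4  86.6] err hi [-0.7  0.2] lo [ 0.9 -0.8] move tool mm [ 0.3  0.2 -0. ]
```

Request:
send_rows([
  {"dx": 0, "dy": 0, "dz": 0.08, "twist": 0, "jaw": 0},
  {"dx": 0, "dy": 0, "dz": 0.08, "twist": 0, "jaw": 0},
  {"dx": 0, "dy": 0, "dz": 0.08, "twist": 0, "jaw": 0},
])

```text
time_s: 17.65
tcp_pos: [460.1, 29.9, 218.9]
tool_rot: [-2.991, 0.937, 0.028]
ft_force: [-4.1, -1.2, 6.0]
width: 0.246
```

Request:
send_rows([
  {"dx": 0, "dy": 0, "dz": 0.08, "twist": 0, "jaw": 0},
  {"dx": 0, "dy": 0, "dz": 0.08, "twist": 0, "jaw": 0},
])

```text
time_s: 17.85
tcp_pos: [460.3, 29.7, 218.8]
tool_rot: [-2.992, 0.936, 0.027]
ft_force: [-6.4, 0.1, 5.5]
width: 0.245
```

Request:
send_rows([
  {"dx": 0, "dy": 0, "dz": 0, "twist": 0, "jaw": 0.3},
  {"dx": 0, "dy": 0, "dz": 0, "twist": 0, "jaw": 0.45},
  {"dx": 0, "dy": 0, "dz": 0, "twist": 0, "jaw": 0.6},
  {"dx": 0, "dy": 0, "dz": 0, "twist": 0, "jaw": 0.6},
  {"dx": 0, "dy": 0, "dz": 0, "twist": 0, "jaw": 0.6},
])

```text
time_s: 18.35
tcp_pos: [462.1, 29.7, 219.6]
tool_rot: [-2.99, 0.937, 0.019]
ft_force: [0.9, 0.1, -0.1]
width: 0.598
```

```bash
python3 - <<'E'
from h import *
p,r,y=st()
E
```

```text
t 18.35 tcp [462.1  29.7 219.6] yaw -34.8 tilt 0.84 F [ 0.9  0.1 -0.1] M [ 0.01  0.   -0.01] w 52.7mm q6 0.41
toolz lean deg (world xy) [-0.54  0.64]
```

Request:
send_rows([
  {"dx": 0, "dy": 0, "dz": -0.5, "twist": 0, "jaw": 0.6},
  {"dx": 0, "dy": 0, "dz": -1, "twist": 0, "jaw": 0.6},
  {"dx": 0, "dy": 0, "dz": -2, "twist": 0, "jaw": 0.6},
  {"dx": 0, "dy": 0, "dz": -2, "twist": 0, "jaw": 0.6},
  {"dx": 0, "dy": 0, "dz": -2, "twist": 0, "jaw": 0.2},
  {"dx": -1, "dy": 0, "dz": -1, "twist": 0, "jaw": 0},
  {"dx": -1.2, "dy": 0.7, "dz": 0, "twist": 0, "jaw": 0},
  {"dx": -1.2, "dy": 0.7, "dz": 0, "twist": 0, "jaw": 0},
  {"dx": -1, "dy": 0.7, "dz": 0, "twist": 0, "jaw": 0},
  {"dx": 0, "dy": 0, "dz": 0, "twist": 0, "jaw": 0},
  {"dx": 0, "dy": 0, "dz": 0, "twist": 0, "jaw": 0},
])

```text
time_s: 19.45
tcp_pos: [411.7, 38.5, 313.5]
tool_rot: [-2.989, 0.936, 0.014]
ft_force: [-0.1, 0.1, 0.3]
width: 0.007
```

```bash
python3 - <<'E'
from h import *
st()
f=grab("scene"); g=grab("wrist")
a=cv2.resize(f["image"][150:350,320:460],(400,571)); b=cv2.resize(g["image"][0:460],(400,288))
b=np.vstack([b,np.zeros((283,400,3),np.uint8)])
cv2.imwrite("pics/c4.png",cv2.cvtColor(np.hstack([a,b]),cv2.COLOR_RGB2BGR))
for n in ["leaf_mid","other_top"]: print(n,look(f,n))
E
```

```text
t 19.45 tcp [411.7  38.5 313.5] yaw -34.8 tilt 0.73 F [-0.1  0.1  0.3] M [-0.03 -0.02  0.03] w 0.6mm q6 0.40
toolz lean deg (world xy) [-0.34  0.65]
leaf_mid [(0.91, [310.0, -301.0, 159.0]), (0.84, [704.0, -195.0, 168.0]), (0.7, [463.0, 23.0, 181.0])]
other_top [(0.8, [653.0, -40.0, 193.0])]
```

View pics/c4.png

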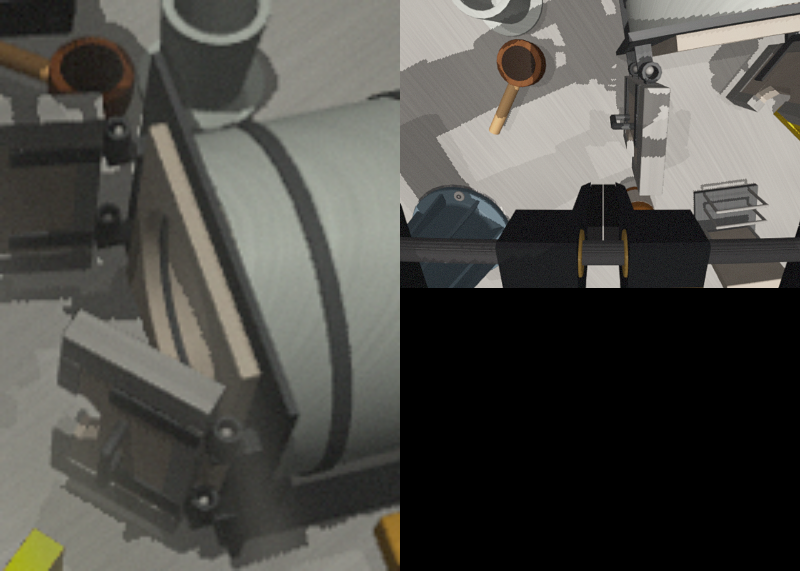

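Request:
send_rows([
  {"dx": 0, "dy": 0, "dz": 1.5, "twist": 0, "jaw": 0},
  {"dx": 0, "dy": 0, "dz": 2, "twist": 0, "jaw": 0},
  {"dx": 0, "dy": 0, "dz": 2, "twist": 0, "jaw": 0},
  {"dx": 0, "dy": 0, "dz": 1.7, "twist": 0, "jaw": 0},
  {"dx": 0, "dy": 0, "dz": 0.8, "twist": 0, "jaw": 0},
  {"dx": 0, "dy": 0, "dz": 0.3, "twist": 0, "jaw": 0},
  {"dx": 0, "dy": 0, "dz": 0, "twist": 0, "jaw": 0},
])

```text
time_s: 20.35
tcp_pos: [413.8, 38.9, 227.4]
tool_rot: [-2.989, 0.937, 0.016]
ft_force: [-0.5, 0.1, 0.3]
width: 0.005
```

```bash
cat >> h.py <<'E'
OTH=np.array([701,-17.5])
def lf(h=PIN,sgn=1):
    p,r,y=st(); d=p[:2]-h; a=np.radians(y); x=np.array([np.cos(a),np.sin(a)]); yy=np.array([-x[1],x[0]])
    print("tool-aligned leaf frame rel hinge: x %.1f y %.1f ; opening if aligned %.1f"%(d@x,d@yy,sgn*(65.4-y)))
E
python3 -c "from h import *; lf()"
```

```text
t 20.35 tcp [413.8  38.9 227.4] yaw -34.8 tilt 0.79 F [-0.5  0.1  0.3] M [-0.06 -0.03  0.03] w 0.4mm q6 0.40
toolz lean deg (world xy) [-0.42  0.67]
tool-aligned leaf frame rel hinge: x -40.5 y -76.5 ; opening if aligned 100.2
```

Request:
send_rows([
  {"dx": 0.3, "dy": 0, "dz": 0, "twist": 0, "jaw": 0},
  {"dx": 0.3, "dy": 0, "dz": 0, "twist": 0, "jaw": 0},
  {"dx": 0.3, "dy": 0, "dz": 0, "twist": 0, "jaw": 0},
  {"dx": 0.25, "dy": 0.05, "dz": 0, "twist": -1, "jaw": 0},
  {"dx": 0.25, "dy": 0.1, "dz": 0, "twist": -2, "jaw": 0},
  {"dx": 0.35, "dy": 0.15, "dz": 0, "twist": -2.5, "jaw": 0},
  {"dx": 0.35, "dy": 0.15, "dz": 0, "twist": -2.5, "jaw": 0},
  {"dx": 0.35, "dy": 0.15, "dz": 0, "twist": -2.5, "jaw": 0},
  {"dx": 0.35, "dy": 0.15, "dz": 0, "twist": -2.5, "jaw": 0},
  {"dx": 0.35, "dy": 0.15, "dz": 0, "twist": -2.5, "jaw": 0},
  {"dx": 0.35, "dy": 0.15, "dz": 0, "twist": -2.5, "jaw": 0},
  {"dx": 0.35, "dy": 0.15, "dz": 0, "twist": -2.5, "jaw": 0},
  {"dx": 0.35, "dy": 0.15, "dz": 0, "twist": -2.5, "jaw": 0},
  {"dx": 0.35, "dy": 0.15, "dz": 0, "twist": -2.5, "jaw": 0},
])

```text
time_s: 21.75
tcp_pos: [454.3, 2.8, 231.7]
tool_rot: [-3.123, 0.213, 0.001]
ft_force: [-0.2, -0.4, -0.0]
width: 0.005
```

```bash
python3 -c "from h import *; lf()"
```

```text
t 21.75 tcp [454.3   2.8 231.7] yaw -7.8 tilt 0.63 F [-0.2 -0.4 -0. ] M [ 0.06 -0.03 -0.02] w 0.4mm q6 -0.13
toolz lean deg (world xy) [-0.01  0.63]
tool-aligned leaf frame rel hinge: x -25.8 y -80.1 ; opening if aligned 73.2
```

Request:
send_rows([
  {"dx": 0.3, "dy": 0.1, "dz": 0.1, "twist": -2.5, "jaw": 0},
  {"dx": 0.35, "dy": 0.12, "dz": 0.1, "twist": -2.5, "jaw": 0},
  {"dx": 0.35, "dy": 0.12, "dz": 0.1, "twist": -2.5, "jaw": 0},
  {"dx": 0.35, "dy": 0.12, "dz": 0.1, "twist": -2.5, "jaw": 0},
  {"dx": 0.35, "dy": 0.12, "dz": 0, "twist": -2.5, "jaw": 0},
  {"dx": 0.35, "dy": 0.12, "dz": 0, "twist": -2.5, "jaw": 0},
  {"dx": 0.35, "dy": 0.12, "dz": 0, "twist": -2.5, "jaw": 0},
  {"dx": 0.35, "dy": 0.12, "dz": 0, "twist": -2.5, "jaw": 0},
  {"dx": 0.35, "dy": 0.12, "dz": 0, "twist": -2.5, "jaw": 0},
  {"dx": 0.35, "dy": 0.12, "dz": 0, "twist": -2.5, "jaw": 0},
  {"dx": 0.35, "dy": 0.12, "dz": 0, "twist": -2.5, "jaw": 0},
  {"dx": 0.35, "dy": 0.12, "dz": 0, "twist": -2.5, "jaw": 0},
  {"dx": 0.35, "dy": 0.12, "dz": 0, "twist": -2.5, "jaw": 0},
  {"dx": 0.3, "dy": 0.1, "dz": 0, "twist": -2, "jaw": 0},
  {"dx": 0.2, "dy": 0.06, "dz": 0, "twist": -1.5, "jaw": 0},
  {"dx": 0, "dy": 0, "dz": 0, "twist": 0, "jaw": 0},
])

```text
time_s: 23.35
tcp_pos: [510.2, -8.3, 229.8]
tool_rot: [-3.022, -0.822, -0.006]
ft_force: [-0.4, 0.5, -0.4]
width: 0.008
```

```bash
python3 - <<'E'
from h import *
lf()
for c in ["wrist"]:
    f=grab(c); print(look(f,"leaf_mid"),look(f,"leaf_edge"))
f=grab("wrist","w5.png")
E
```

```text
t 23.35 tcp [510.2  -8.3 229.8] yaw 30.4 tilt 0.61 F [-0.4  0.5 -0.4] M [-0.02 -0.08 -0.02] w 0.7mm q6 -0.79
toolz lean deg (world xy) [0.05 0.61]
tool-aligned leaf frame rel hinge: x -27.2 y -84.8 ; opening if aligned 35.0
[(0.89, [316.0, -298.0, 20.0]), (0.74, [505.0, 46.0, 251.0])] [(0.94, [510.0, 41.0, 248.0]), (0.56, [317.0, -298.0, 21.0])]
```

View pics/w5.png

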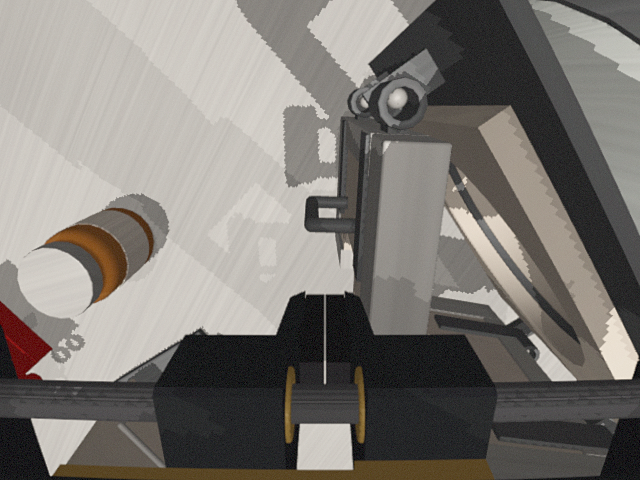

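Request:
send_rows([
  {"dx": 0.25, "dy": 0.06, "dz": 0, "twist": -2, "jaw": 0},
  {"dx": 0.3, "dy": 0.06, "dz": 0.05, "twist": -2, "jaw": 0},
  {"dx": 0.3, "dy": 0.06, "dz": 0.05, "twist": -2, "jaw": 0},
  {"dx": 0.3, "dy": 0.06, "dz": 0.05, "twist": -2, "jaw": 0},
  {"dx": 0.3, "dy": 0.06, "dz": 0, "twist": -2, "jaw": 0},
  {"dx": 0.3, "dy": 0.06, "dz": 0, "twist": -2, "jaw": 0},
  {"dx": 0.3, "dy": 0.06, "dz": 0, "twist": -2, "jaw": 0},
  {"dx": 0.3, "dy": 0.06, "dz": 0, "twist": -2, "jaw": 0},
  {"dx": 0.3, "dy": 0.06, "dz": 0, "twist": -2, "jaw": 0},
  {"dx": 0.25, "dy": 0.05, "dz": 0, "twist": -1.5, "jaw": 0},
  {"dx": 0.2, "dy": 0.04, "dz": 0, "twist": -1.3, "jaw": 0},
  {"dx": 0.15, "dy": 0.03, "dz": 0, "twist": -1, "jaw": 0},
  {"dx": 0.15, "dy": 0.03, "dz": 0, "twist": -1, "jaw": 0},
  {"dx": 0.15, "dy": 0.03, "dz": 0, "twist": -1, "jaw": 0},
  {"dx": 0.15, "dy": 0.03, "dz": 0, "twist": -1, "jaw": 0},
])

```text
time_s: 25.05
tcp_pos: [542.6, 10.4, 229.3]
tool_rot: [-2.768, -1.473, -0.009]
ft_force: [-0.3, 0.5, 0.3]
width: 0.005
```

```bash
python3 -c "from h import *; lf()"
```

```text
t 25.05 tcp [542.6  10.4 229.3] yaw 56.1 tilt 0.48 F [-0.3  0.5  0.3] M [-0.11 -0.19 -0.03] w 0.4mm q6 -1.19
toolz lean deg (world xy) [0.13 0.46]
tool-aligned leaf frame rel hinge: x -27.6 y -81.2 ; opening if aligned 9.3
```

Request:
send_rows([
  {"dx": 0.15, "dy": 0.02, "dz": 0, "twist": -1, "jaw": 0},
  {"dx": 0.15, "dy": 0.02, "dz": 0, "twist": -1, "jaw": 0},
  {"dx": 0.15, "dy": 0.02, "dz": 0, "twist": -1, "jaw": 0},
  {"dx": 0.15, "dy": 0.02, "dz": 0, "twist": -1, "jaw": 0},
  {"dx": 0.15, "dy": 0.02, "dz": 0, "twist": -1, "jaw": 0},
  {"dx": 0.15, "dy": 0.02, "dz": 0, "twist": -1, "jaw": 0},
])

```text
time_s: 25.65
tcp_pos: [548.9, 18.0, 229.5]
tool_rot: [-2.68, -1.629, -0.01]
ft_force: [0.1, -0.1, -0.1]
width: 0.006
```

Request:
send_rows([
  {"dx": 0.12, "dy": 0, "dz": 0, "twist": -1, "jaw": 0},
  {"dx": 0.12, "dy": 0, "dz": 0, "twist": -1, "jaw": 0},
])

```text
time_s: 25.85
tcp_pos: [550.1, 20.3, 229.5]
tool_rot: [-2.649, -1.68, -0.01]
ft_force: [-0.3, -0.4, 0.1]
width: 0.001
```

```bash
python3 -c "from h import *; lf()"
```

```text
t 25.85 tcp [550.1  20.3 229.5] yaw 64.8 tilt 0.48 F [-0.3 -0.4  0.1] M [-0.07 -0.17 -0.04] w 0.1mm q6 -1.32
toolz lean deg (world xy) [0.15 0.45]
tool-aligned leaf frame rel hinge: x -27.4 y -78.6 ; opening if aligned 0.6
```

Request:
send_rows([
  {"dx": 0.12, "dy": 0, "dz": 0, "twist": 0, "jaw": 0},
  {"dx": 0.12, "dy": 0, "dz": 0, "twist": 0, "jaw": 0},
  {"dx": 0.12, "dy": 0, "dz": 0, "twist": 0, "jaw": 0},
])

```text
time_s: 26.15
tcp_pos: [551.7, 23.6, 229.5]
tool_rot: [-2.648, -1.681, -0.009]
ft_force: [-0.5, -2.8, -0.5]
width: 0.003
```

Request:
send_rows([
  {"dx": 0.1, "dy": 0, "dz": 0, "twist": 0, "jaw": 0},
  {"dx": 0.1, "dy": 0, "dz": 0, "twist": 0, "jaw": 0},
])

```text
time_s: 26.35
tcp_pos: [551.9, 23.8, 229.3]
tool_rot: [-2.65, -1.681, -0.004]
ft_force: [-2.8, -6.1, 1.4]
width: 0.001
```

```bash
python3 -c "from h import *; lf()"
```

```text
t 26.35 tcp [551.9  23.8 229.3] yaw 64.8 tilt 0.22 F [-2.8 -6.1  1.4] M [-0.84  0.36  0.05] w 0.1mm q6 -1.31
toolz lean deg (world xy) [0.01 0.22]
tool-aligned leaf frame rel hinge: x -23.5 y -78.7 ; opening if aligned 0.6
```

Request:
send_rows([
  {"dx": -0.4, "dy": 0, "dz": 0, "twist": 0, "jaw": 0},
  {"dx": -1, "dy": 0, "dz": 0, "twist": 0, "jaw": 0},
  {"dx": -1.5, "dy": 0, "dz": -1, "twist": 0, "jaw": 0},
  {"dx": -1, "dy": 0, "dz": -2, "twist": 0, "jaw": 0},
  {"dx": 0, "dy": 0, "dz": -2, "twist": -5, "jaw": 0},
  {"dx": 0, "dy": 0, "dz": -2, "twist": -7, "jaw": 0},
  {"dx": 0, "dy": 0, "dz": 0, "twist": -7.5, "jaw": 0},
  {"dx": 0, "dy": 0, "dz": 0, "twist": -7.5, "jaw": 0},
  {"dx": 0, "dy": 0, "dz": 0, "twist": -7.5, "jaw": 0},
  {"dx": 0, "dy": 0, "dz": 0, "twist": -6, "jaw": 0},
  {"dx": 0, "dy": 0, "dz": 0, "twist": -4, "jaw": 0},
  {"dx": 0, "dy": 0, "dz": 0, "twist": 0, "jaw": 0},
])

```text
time_s: 27.55
tcp_pos: [531.1, -21.2, 310.0]
tool_rot: [1.781, 2.584, 0.013]
ft_force: [-0.6, -0.6, 0.3]
width: 0.006
```

```bash
python3 - <<'E'
from h import *
go((638.8,-81.8,300),109.4)
f=grab("scene","s6.png")
a=f["image"][150:350,320:460]; cv2.imwrite("pics/s6b.png",cv2.cvtColor(cv2.resize(a,(420,600),interpolation=cv2.INTER_CUBIC),cv2.COLOR_RGB2BGR))
E
```

```text
t 27.55 tcp [531.1 -21.2 310. ] yaw 110.9 tilt 0.50 F [-0.6 -0.6  0.3] M [ 0.08 -0.16  0.01] w 0.6mm q6 -2.20
toolz lean deg (world xy) [0.41 0.29]
delta cm [-9.5   7.9   1.05] twist 1.5
```

View pics/s6b.png

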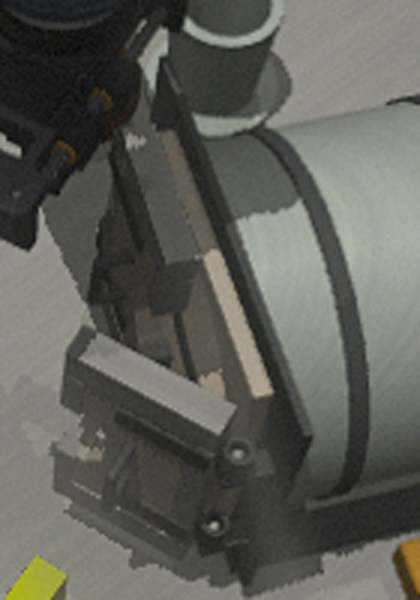

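Request:
send_rows([
  {"dx": -1, "dy": 0.6, "dz": 0, "twist": 1, "jaw": 0},
  {"dx": -1.5, "dy": 1.2, "dz": 0, "twist": 0, "jaw": 0},
  {"dx": -1.8, "dy": 1.5, "dz": 0, "twist": 0, "jaw": 0},
  {"dx": -1.8, "dy": 1.5, "dz": 0, "twist": 0, "jaw": 0},
  {"dx": -1.6, "dy": 1.5, "dz": 0, "twist": 0, "jaw": 0},
  {"dx": -1, "dy": 1, "dz": 0, "twist": 0, "jaw": 0},
  {"dx": -0.5, "dy": 0.5, "dz": 0, "twist": 0, "jaw": 0},
  {"dx": 0, "dy": 0, "dz": 0, "twist": 0, "jaw": 0},
  {"dx": 0, "dy": 0, "dz": 0, "twist": 0, "jaw": 0},
])

```text
time_s: 28.5
tcp_pos: [641.3, -90.2, 311.2]
tool_rot: [1.832, 2.546, 0.014]
ft_force: [0.7, -0.1, 0.5]
width: -0.0
```

```bash
python3 - <<'E'
from h import *
lf(OTH,-1); go((638.8,-81.8,227),109.4)
f=grab("wrist"); print(look(f,"other_top"),look(f,"other_leaf"))
E
```

```text
t 28.50 tcp [641.3 -90.2 311.2] yaw 108.5 tilt 0.58 F [ 0.7 -0.1  0.5] M [ 0.1  -0.12  0.01] w -0.0mm q6 -2.22
toolz lean deg (world xy) [0.53 0.25]
tool-aligned leaf frame rel hinge: x -50.0 y 79.7 ; opening if aligned 43.1
t 28.50 tcp [641.3 -90.2 311.2] yaw 108.5 tilt 0.58 F [ 0.7 -0.1  0.5] M [ 0.1  -0.12  0.01] w -0.0mm q6 -2.22
toolz lean deg (world xy) [0.53 0.25]
delta cm [ 0.87 -0.06  8.42] twist -0.9
[(0.63, [623.0, -43.0, 239.0])] [(0.62, [633.0, -46.0, 244.0]), (0.36, [638.0, 45.0, 245.0])]
```

Request:
send_rows([
  {"dx": 0, "dy": 0, "dz": 1.5, "twist": 0, "jaw": 0},
  {"dx": 0, "dy": 0, "dz": 2, "twist": 0, "jaw": 0},
  {"dx": 0, "dy": 0, "dz": 2, "twist": 0, "jaw": 0},
  {"dx": 0, "dy": 0, "dz": 1.5, "twist": 0, "jaw": 0},
  {"dx": 0, "dy": 0, "dz": 0.8, "twist": 0, "jaw": 0},
  {"dx": 0, "dy": 0, "dz": 0.3, "twist": 0, "jaw": 0},
  {"dx": 0.3, "dy": 0, "dz": 0, "twist": 0, "jaw": 0},
  {"dx": 0.4, "dy": 0, "dz": 0, "twist": 0, "jaw": 0},
  {"dx": 0.4, "dy": 0, "dz": 0, "twist": 0, "jaw": 0},
  {"dx": 0.4, "dy": 0, "dz": 0, "twist": 0, "jaw": 0},
  {"dx": 0.3, "dy": 0, "dz": 0, "twist": 0, "jaw": 0},
])

```text
time_s: 29.75
tcp_pos: [635.4, -69.5, 228.3]
tool_rot: [1.826, 2.543, 0.017]
ft_force: [-0.2, 0.9, -0.1]
width: 0.003
```

```bash
python3 -c "from h import *; lf(OTH,-1)"
```

```text
t 29.75 tcp [635.4 -69.5 228.3] yaw 108.6 tilt 0.86 F [-0.2  0.9 -0.1] M [ 0.05 -0.15  0.04] w 0.3mm q6 -2.20
toolz lean deg (world xy) [0.84 0.16]
tool-aligned leaf frame rel hinge: x -28.3 y 78.7 ; opening if aligned 43.2
```

Request:
send_rows([
  {"dx": 0.2, "dy": -0.03, "dz": 0, "twist": 0.7, "jaw": 0},
  {"dx": 0.28, "dy": -0.09, "dz": 0, "twist": 1.5, "jaw": 0},
  {"dx": 0.28, "dy": -0.09, "dz": 0, "twist": 2, "jaw": 0},
  {"dx": 0.28, "dy": -0.09, "dz": 0, "twist": 2, "jaw": 0},
  {"dx": 0.28, "dy": -0.09, "dz": 0, "twist": 2, "jaw": 0},
  {"dx": 0.28, "dy": -0.09, "dz": 0, "twist": 2, "jaw": 0},
  {"dx": 0.28, "dy": -0.09, "dz": 0, "twist": 2, "jaw": 0},
  {"dx": 0.28, "dy": -0.09, "dz": 0, "twist": 2, "jaw": 0},
  {"dx": 0.28, "dy": -0.09, "dz": 0, "twist": 2, "jaw": 0},
  {"dx": 0.28, "dy": -0.09, "dz": 0, "twist": 2, "jaw": 0},
  {"dx": 0.28, "dy": -0.09, "dz": 0, "twist": 2, "jaw": 0},
  {"dx": 0.28, "dy": -0.09, "dz": 0, "twist": 2, "jaw": 0},
  {"dx": 0.28, "dy": -0.09, "dz": 0, "twist": 2, "jaw": 0},
  {"dx": 0.28, "dy": -0.09, "dz": 0, "twist": 2, "jaw": 0},
])

```text
time_s: 31.15
tcp_pos: [618.3, -31.4, 229.5]
tool_rot: [2.392, 2.019, 0.021]
ft_force: [-0.1, -0.2, -0.4]
width: 0.008
```

```bash
python3 -c "from h import *; lf(OTH,-1)"
```

```text
t 31.15 tcp [618.3 -31.4 229.5] yaw 80.3 tilt 1.00 F [-0.1 -0.2 -0.4] M [-0.06 -0.15 -0.  ] w 0.7mm q6 -1.65
toolz lean deg (world xy) [1.   0.02]
tool-aligned leaf frame rel hinge: x -27.6 y 79.1 ; opening if aligned 14.9
```

Request:
send_rows([
  {"dx": 0.22, "dy": -0.06, "dz": 0, "twist": 1.5, "jaw": 0},
  {"dx": 0.22, "dy": -0.06, "dz": 0, "twist": 1.5, "jaw": 0},
  {"dx": 0.22, "dy": -0.06, "dz": 0, "twist": 1.5, "jaw": 0},
  {"dx": 0.18, "dy": -0.05, "dz": 0, "twist": 1.2, "jaw": 0},
  {"dx": 0.15, "dy": -0.04, "dz": 0, "twist": 1, "jaw": 0},
  {"dx": 0.15, "dy": -0.04, "dz": 0, "twist": 1, "jaw": 0},
  {"dx": 0.15, "dy": -0.04, "dz": 0, "twist": 1, "jaw": 0},
  {"dx": 0.15, "dy": -0.04, "dz": 0, "twist": 1, "jaw": 0},
])

```text
time_s: 31.95
tcp_pos: [617.2, -15.6, 229.6]
tool_rot: [2.571, 1.789, 0.021]
ft_force: [-0.5, -0.5, 0.1]
width: 0.003
```

```bash
python3 -c "from h import *; lf(OTH,-1)"
```

```text
t 31.95 tcp [617.2 -15.6 229.6] yaw 69.7 tilt 0.95 F [-0.5 -0.5  0.1] M [ 0.   -0.02 -0.02] w 0.2mm q6 -1.44
toolz lean deg (world xy) [ 0.95 -0.01]
tool-aligned leaf frame rel hinge: x -27.3 y 79.2 ; opening if aligned 4.3
```

Request:
send_rows([
  {"dx": 0.13, "dy": -0.03, "dz": 0, "twist": 1, "jaw": 0},
  {"dx": 0.13, "dy": -0.03, "dz": 0, "twist": 1, "jaw": 0},
  {"dx": 0.13, "dy": -0.03, "dz": 0, "twist": 1, "jaw": 0},
  {"dx": 0.13, "dy": -0.03, "dz": 0, "twist": 1, "jaw": 0},
  {"dx": 0.1, "dy": 0, "dz": 0, "twist": 0, "jaw": 0},
])

```text
time_s: 32.45
tcp_pos: [618.5, -8.7, 229.6]
tool_rot: [2.638, 1.689, 0.022]
ft_force: [-0.3, -0.0, -0.0]
width: 0.004
```

Request:
send_rows([
  {"dx": 0.12, "dy": 0, "dz": 0, "twist": 0, "jaw": 0},
  {"dx": 0.12, "dy": 0, "dz": 0, "twist": 0, "jaw": 0},
])

```text
time_s: 32.65
tcp_pos: [618.9, -7.9, 229.6]
tool_rot: [2.637, 1.688, 0.017]
ft_force: [-5.5, -8.2, 3.3]
width: 0.009
```

```bash
python3 -c "from h import *; lf(OTH,-1)"
```

```text
t 32.65 tcp [618.9  -7.9 229.6] yaw 65.2 tilt 0.85 F [-5.5 -8.2  3.3] M [-0.94  0.59 -0.04] w 0.8mm q6 -1.34
toolz lean deg (world xy) [ 0.83 -0.17]
tool-aligned leaf frame rel hinge: x -25.7 y 78.6 ; opening if aligned -0.2
```

Request:
send_rows([
  {"dx": 0.1, "dy": 0, "dz": 0, "twist": 0, "jaw": 0},
  {"dx": -0.3, "dy": 0, "dz": 0, "twist": 0, "jaw": 0},
  {"dx": -1, "dy": 0, "dz": 0, "twist": 0, "jaw": 0},
  {"dx": -2, "dy": 0, "dz": 0, "twist": 0, "jaw": 0},
  {"dx": -2, "dy": 0, "dz": -1, "twist": 0, "jaw": 0},
  {"dx": -2, "dy": 0, "dz": -2, "twist": 0, "jaw": 0},
  {"dx": -2, "dy": 0, "dz": -2, "twist": 0, "jaw": 0},
  {"dx": -2, "dy": 0, "dz": -2, "twist": 0, "jaw": 0},
  {"dx": -2, "dy": -2, "dz": -2, "twist": 0, "jaw": 0},
  {"dx": -2, "dy": -2, "dz": -2, "twist": 0, "jaw": 0},
  {"dx": -1, "dy": -1, "dz": -1, "twist": 0, "jaw": 0},
  {"dx": 0, "dy": 0, "dz": 0, "twist": 0, "jaw": 0},
])

```text
time_s: 33.85
tcp_pos: [498.0, -142.5, 352.0]
tool_rot: [2.636, 1.688, 0.018]
ft_force: [-0.1, -0.6, -0.3]
width: 0.007
```

```bash
python3 - <<'E'
from h import *
st()
f=grab("scene","s7.png"); g=grab("wrist","w7.png")
a=cv2.resize(f["image"][150:350,320:460],(420,600),interpolation=cv2.INTER_CUBIC)
b=cv2.resize(g["image"][:420],(380,250)); c=cv2.resize(f["image"],(380,285))
b=np.vstack([b,c,np.zeros((65,380,3),np.uint8)])
cv2.imwrite("pics/c7.png",cv2.cvtColor(np.hstack([a,b]),cv2.COLOR_RGB2BGR))
for n in ["leaf_mid","other_top","other_leaf"]: print(n,look(f,n),look(g,n))
y=np.array([-.9105,.416]);
print("expected shut leaf centres",PIN-61*y,OTH+61*y)
E
```

```text
t 33.85 tcp [ 498.  -142.5  352. ] yaw 65.3 tilt 0.93 F [-0.1 -0.6 -0.3] M [ 0.06 -0.13 -0.03] w 0.6mm q6 -1.65
toolz lean deg (world xy) [ 0.91 -0.21]
leaf_mid [(0.98, [706.0, -199.0, 171.0]), (0.88, [309.0, -302.0, 158.0]), (0.69, [548.0, 41.0, 195.0])] [(0.97, [300.0, -289.0, 135.0]), (0.82, [687.0, -159.0, 68.0]), (0.68, [473.0, -307.0, 128.0])]
other_top [(0.91, [657.0, -4.0, 208.0])] [(0.81, [632.0, 6.0, 207.0]), (0.4, [535.0, 50.0, 206.0])]
other_leaf [(0.9, [656.0, -0.0, 207.0])] [(0.73, [635.0, 5.0, 211.0])]
expected shut leaf centres [546.2405  53.224 ] [645.4595   7.876 ]
```

View pics/c7.png

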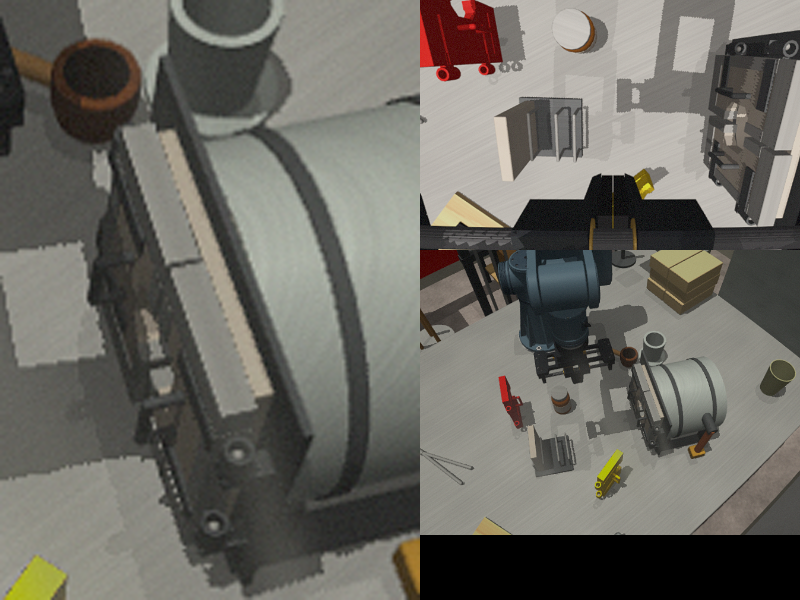

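```bash
python3 - <<'E'
from h import *
f=grab("scene"); X=np.array([.416,.9105]);Y=np.array([-.9105,.416]); O=(PIN+OTH)/2+24*X
for n,u,z in [("L far front",(118,132),250),("L far back",(155,123),250),("L join front",(170,265),250),("L join back",(199,258),250),("O join front",(178,268),250),("O join back",(205,260),250),("O hinge front",(225,416),250),("O hinge back",(258,408),250),("collar top front far",(163,135),245),("collar near",(265,398),245)]:
    q=atz(f,(320+u[0]/3,150+u[1]/3),z)[:2]-O; print(n,np.round([q@X,q@Y],1))
E
```

```text
L far front [-35.8  97.4]
L far back [-11.4  98.6]
L join front [-32.9  -2.6]
L join back [-14.7  -2. ]
O join front [-28.9  -5.7]
O join back [-11.6  -4.2]
O hinge front [ -31.9 -104.5]
O hinge back [ -12.2 -104.3]
collar top front far [-7.7 92. ]
collar near [ -4.8 -97.1]
```

Request:
send_rows([
  {"dx": 1, "dy": -0.1, "dz": 1, "twist": 0, "jaw": 0},
  {"dx": 2, "dy": -0.15, "dz": 2, "twist": 0, "jaw": 0},
  {"dx": 2, "dy": -0.15, "dz": 2, "twist": 0, "jaw": 0},
  {"dx": 2, "dy": -0.15, "dz": 2, "twist": 0, "jaw": 0},
  {"dx": 2, "dy": -0.15, "dz": 2, "twist": 0, "jaw": 0},
  {"dx": 1.5, "dy": -0.15, "dz": 1.5, "twist": 0, "jaw": 0},
  {"dx": 1, "dy": 0, "dz": 1, "twist": 0, "jaw": 0},
  {"dx": 0.5, "dy": 0, "dz": 0.4, "twist": 0, "jaw": 0},
  {"dx": 0, "dy": 0, "dz": 0, "twist": 0, "jaw": 0},
])

```text
time_s: 35.2
tcp_pos: [543.6, -18.4, 219.4]
tool_rot: [2.64, 1.699, 0.009]
ft_force: [-0.1, -0.1, 0.1]
width: 0.007
```

```bash
python3 -c "from h import *; lf()"
```

```text
t 35.20 tcp [543.6 -18.4 219.4] yaw 65.5 tilt 0.37 F [-0.1 -0.1  0.1] M [ 0.05 -0.14 -0.04] w 0.6mm q6 -1.40
toolz lean deg (world xy) [0.37 0.06]
tool-aligned leaf frame rel hinge: x -66.4 y -88.3 ; opening if aligned -0.1
```

Request:
send_rows([
  {"dx": 0.5, "dy": 0, "dz": -0.4, "twist": 0, "jaw": 0},
  {"dx": 1, "dy": 0, "dz": -0.3, "twist": 0, "jaw": 0},
  {"dx": 0.8, "dy": 0, "dz": 0, "twist": 0, "jaw": 0},
  {"dx": 0.5, "dy": 0, "dz": 0, "twist": 0, "jaw": 0},
  {"dx": 0.2, "dy": 0, "dz": 0, "twist": 0, "jaw": 0},
  {"dx": 0.12, "dy": 0, "dz": 0, "twist": 0, "jaw": 0},
  {"dx": 0.12, "dy": 0, "dz": 0, "twist": 0, "jaw": 0},
])

```text
time_s: 35.9
tcp_pos: [560.0, 11.7, 230.8]
tool_rot: [2.637, 1.693, 0.016]
ft_force: [0.3, -0.4, 0.8]
width: 0.001
```

Request:
send_rows([
  {"dx": 0.12, "dy": 0, "dz": 0, "twist": 0, "jaw": 0},
  {"dx": 0.12, "dy": 0, "dz": 0, "twist": 0, "jaw": 0},
])

```text
time_s: 36.1
tcp_pos: [560.9, 13.8, 230.7]
tool_rot: [2.638, 1.693, 0.015]
ft_force: [0.2, -0.4, 0.0]
width: 0.004
```

```bash
python3 -c "from h import *; lf()"
```

```text
t 36.10 tcp [560.9  13.8 230.7] yaw 65.4 tilt 0.70 F [ 0.2 -0.4  0. ] M [ 0.   -0.13 -0.01] w 0.4mm q6 -1.33
toolz lean deg (world xy) [ 0.7  -0.04]
tool-aligned leaf frame rel hinge: x -29.7 y -90.8 ; opening if aligned 0.0
```

Request:
send_rows([
  {"dx": 0.12, "dy": 0, "dz": 0, "twist": 0, "jaw": 0},
  {"dx": 0.12, "dy": 0, "dz": 0, "twist": 0, "jaw": 0},
  {"dx": 0.12, "dy": 0, "dz": 0, "twist": 0, "jaw": 0},
  {"dx": 0.1, "dy": 0, "dz": 0, "twist": 0, "jaw": 0},
])

```text
time_s: 36.5
tcp_pos: [562.8, 18.0, 230.5]
tool_rot: [2.638, 1.692, 0.015]
ft_force: [0.0, -0.6, -0.4]
width: 0.004
```

Request:
send_rows([
  {"dx": 0.1, "dy": 0, "dz": 0, "twist": 0, "jaw": 0},
  {"dx": 0.1, "dy": 0, "dz": 0, "twist": 0, "jaw": 0},
])

```text
time_s: 36.7
tcp_pos: [563.2, 18.8, 230.4]
tool_rot: [2.638, 1.691, 0.011]
ft_force: [-4.1, -7.4, 2.0]
width: 0.005
```

```bash
python3 -c "from h import *; lf()"
```

```text
t 36.70 tcp [563.2  18.8 230.4] yaw 65.3 tilt 0.62 F [-4.1 -7.4  2. ] M [-0.94  0.52  0.01] w 0.4mm q6 -1.32
toolz lean deg (world xy) [ 0.6  -0.18]
tool-aligned leaf frame rel hinge: x -24.1 y -90.9 ; opening if aligned 0.1
```

Request:
send_rows([
  {"dx": -0.3, "dy": 0, "dz": 0, "twist": 0, "jaw": 0},
  {"dx": -0.8, "dy": 0, "dz": 0, "twist": 0, "jaw": 0},
  {"dx": -1.5, "dy": 0, "dz": 0, "twist": 0, "jaw": 0},
  {"dx": -2, "dy": 0, "dz": -1, "twist": 0, "jaw": 0},
  {"dx": -2, "dy": 0, "dz": -2, "twist": 0, "jaw": 0},
  {"dx": -2, "dy": 0, "dz": -2, "twist": 0, "jaw": 0},
  {"dx": -2, "dy": 0, "dz": -2, "twist": 0, "jaw": 0},
  {"dx": -2, "dy": 0, "dz": -2, "twist": 0, "jaw": 0},
  {"dx": -2, "dy": 0, "dz": -2, "twist": 0, "jaw": 0},
  {"dx": -1, "dy": 0, "dz": -1, "twist": 0, "jaw": 0},
  {"dx": 0, "dy": 0, "dz": 0, "twist": 0, "jaw": 0},
  {"dx": 0, "dy": 0, "dz": 0, "twist": 0, "jaw": 0},
])

```text
time_s: 37.9
tcp_pos: [489.4, -133.3, 352.4]
tool_rot: [2.642, 1.689, 0.01]
ft_force: [-0.3, 0.1, -0.0]
width: 0.003
```

```bash
python3 - <<'E'
from h import *
st()
f=grab("scene","s8.png"); a=cv2.imread("pics/s7.png"); b=cv2.imread("pics/s8.png")
# image change over the two leaf tops between before and after the second push
X=np.array([.416,.9105]);Y=np.array([-.9105,.416]); O=(PIN+OTH)/2+24*X
def mask(y0,y1):
    m=np.zeros(a.shape[:2],np.uint8); q=[proj(f,[*(O+x*X+y*Y),250]) for x,y in [(-45,y0),(-5,y0),(-5,y1),(-45,y1)]]
    cv2.fillPoly(m,[np.int32(q)],1); return m>0
for n,y0,y1 in [("loose",4,104),("other",-104,-4)]:
    print(n,"mean |diff|",cv2.absdiff(a,b)[mask(y0,y1)].mean())
print(look(f,"leaf_mid"),look(f,"other_top"))
E
```

```text
t 37.90 tcp [ 489.4 -133.3  352.4] yaw 65.2 tilt 0.51 F [-0.3  0.1 -0. ] M [ 0.06 -0.17  0.01] w 0.2mm q6 -1.64
toolz lean deg (world xy) [ 0.5  -0.09]
loose mean |diff| 2.725271317829457
other mean |diff| 2.2578516759039324
[(0.66, [706.0, -193.0, 170.0]), (0.64, [545.0, 38.0, 191.0]), (0.64, [311.0, -300.0, 159.0])] [(0.74, [655.0, -3.0, 205.0])]
```

```bash
python3 -c "from h import *; print(ctrl.job_done())"
```

```text
the job is handed in; nothing more can be done
None
```

The loose leaf is hung on its two pins and both leaves are shut. I handed the job in at about 38 s of the 70 s, with the arm about 150 mm clear of the door. No verdict came back.

**Hanging:** I lifted the leaf out of the rack by its top rail and turned it to about 100° open. I then lowered it over both pins in steps of about 1–3 mm. It stopped within 0.1 mm of the calculated seated height with about 10 N of push, and only then did I let go. The pictures showed the pins inside the knuckles.

**Closing:** I pushed each leaf shut slowly with the closed fingers until it came up hard on the collar at 7–10 N. Afterwards I pressed the loose leaf once more. It was already against its stop, and its picture barely changed.

**Disagreement in the checks:** The picture showed a step of about 3–4 mm where the leaves meet, with the loose leaf further out. By touch it was the other leaf that stood about 2 mm further out. Both are near the measuring error, so I take both leaves as shut to within a degree or two.

**Other things:** The pictures showed the spare shelf, jar, block, mould and the red and yellow look-alikes apparently where they started, but I did not re-measure them. Just before lowering, the leaf went about 3 mm too far in and may have lightly touched a lug, at under 2 N sideways. I backed it off before lowering.

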